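Drag the vial tray out of the deep shelf with the telescopic puller

TASK

The tray of capped vials stands too deep under the low wire shelf to be reached by hand. Draw the telescopic tray puller out of its holder by the shaft, lay it down on the bench and let go, then take it again by its handle, hook its blade over the front wall of the vial tray and gently drag the tray forward, reasonably square and without first shoving it deeper, until its front stands at the line on the shelf's base board. Use only the puller on the trays, leave the tray of flat boxes where it is, and finally set the puller down flat on its underside on the bench, clear of the tray, the shelf and the holder.

Things in the scene. Friction and masses are not known exactly. Their poses are not given: they have to be found in the camera images.
- rack: Low wire shelf, fixed. Origin on the bench under the middle of the deck's front edge; x points into the shelf, y across, z up. Grey base board 6 mm thick, 280 mm wide, from x = -100 to +270 mm. On it two trays stand side by side, centres at about y = +60 and -60 mm, either one on either side, front walls 88 to 100 mm behind the deck's front edge.
- deck_edge (a point): Middle of the wire deck's front edge, at its underside, 136 mm above the bench; axes as rack. The deck is steel wire, spans x = 0 to 266 mm of the rack, is 14 mm thick and stands on 10 mm corner posts at y = +-133 mm; front and sides are open. A small bottle stands on its rear middle.
- mark (a point): Middle of the thin black line drawn across the base board, parallel to the deck's front edge and 45 mm in front of it; axes as rack.
- vial_tray: Open aluminium tray, 140 (x) by 100 (y) by 40 mm high, walls and floor 4 mm thick, with a white rack (48 mm above the underside) of twelve grey-capped vials (68 mm). Only a gap of 18 mm is free behind the front wall. Origin at the centre of the underside; x points to its back (and into the shelf); front wall's outer face at x = -70 mm. It slides on the board; 0.4 to 0.85 kg.
- tray_front (a point): On the vial tray: middle of the top edge of its front wall, at the outer face (x = -70 mm, 40 mm above the underside).
- box_tray: A like tray (same size and axes) that holds two flat boxes no higher than its walls. It must stay where it is.
- holder: Grey sleeve fixed to the bench, 106 mm long, 42 mm wide, 64 mm high: side walls, roof, closed back, and the bench for its floor. It covers the puller's whole handle. Origin on the bench, on its middle line; x points out of its opening, which is at x = +50 mm. Inside 30 mm wide, 58 mm high.
- puller: Telescopic tray puller, 0.25 kg, handle in the holder at first; stands level on handle and blade. Origin at the centre of the handle's underside; x points along the shaft to the blade, z up. Black handle 95 mm long (x = -47 to +47 mm), 24 mm wide, 50 mm high. Balance point near x = +40 mm. Its shaft and blade are described under puller_shaft.
- puller_shaft (a point): On the puller at x = 85 mm, 38 mm up: middle of its 12 mm square aluminium tube (x = 47 to 127 mm). An 8 mm steel rod goes on from it to a blade 30 mm wide, 44 high, 4 thick, hanging down to the underside's level. The rod's draw-out differs each time and is not reported: blade's front face at x = 169 to 229 mm; feel or see it. It holds against 40 N.
Things that resemble listed ones, but are neither listed nor needed, are in the scene too. Leave any green look-alike of the puller alone.

How it is judged:
On the way, in this order (a step that is already met when the one before it is completed fails the run):
1. the puller is out of the holder, standing on its underside on the bench, and let go (x of puller in the frame of holder above 0.1 m and height (world z) of puller below 0.006 m and angle between puller's own z axis and vertical below 0.15 rad and contact force between the fingers and puller below 0.1 N and linear speed of puller below 0.02 m/s), for 0.2 s.
2. the vial tray is being dragged by the puller, which is held by its handle: the tray's front has come out from under the deck (x of tray_front in the frame of rack below 0 m and contact force between puller and vial_tray above 0.3 N and contact force between the fingers and puller above 1 N and x of the grasp point in the frame of puller below 0.05 m), for 0.05 s.
At the end, for the whole second after the job is handed in: Vial tray flat on the board, its front within 12 mm of the line and square to the shelf within 0.2 rad; puller at rest on its underside on the bench (level within 0.1 rad), touching no tray, shelf or holder; box tray within 15 mm of its start (x of tray_front in the frame of mark between -0.012 and 0.012 m and angle between the x axis of vial_tray and the x axis of rack, either way round below 0.2 rad and angle between vial_tray's own z axis and vertical below 0.06 rad and height (world z) of vial_tray above 0.003 m and linear speed of each of vial_tray, puller below 0.02 m/s and height (world z) of puller below 0.006 m and angle between puller's own z axis and vertical below 0.1 rad and contact force between puller and vial_tray below 0.05 N and contact force between puller and rack below 0.05 N and contact force between puller and box_tray below 0.05 N and contact force between puller and holder below 0.05 N).
It fails at once if the robot itself touches a tray (contact force between any of the fingers, the arm and vial_tray above 0.3 N or contact force between any of the fingers, the arm and box_tray above 0.3 N).
It fails at once if the tray of flat boxes is shifted by more than 15 mm (distance of box_tray from where it was at the start of the episode above 0.015 m).
It fails at once if the puller bears on the vial tray with more than 30 N (contact force between puller and vial_tray above 30 N).
It fails at once if the vial tray is tipped by more than 0.3 rad (angle between vial_tray's own z axis and vertical above 0.3 rad).
It fails at once if the vial tray is shoved deeper into the shelf: its front more than 115 mm behind the deck's front edge (x of tray_front in the frame of rack above 0.115 m).
It also fails if it takes over 61 s, if anything falls off the work surface, if the arm or the gripper's body presses on something with over 40 N, if the wrist force passes 120 N, or if a joint passes its speed limit or range.

ROBOT

A 6-joint arm with a two-finger parallel gripper is mounted at the origin on the work surface. World frame = base frame: x ahead of the robot, y to its left, z up, the work surface at z = 0. Lengths are in m, angles in rad, forces in N, time in s.
With the tool pointing down it reaches from about 0.375 to 0.975 m from the base axis. Payload 3.8 kg.
Tool frame: the origin (TCP) lies at the very end of the fingers, on their centre line; the grasp point (between the pads) lies 19 mm behind it; z points along the fingers, y is the direction in which the jaws open and shut (so a half turn about z gives the same grasp; the last joint's range is limited). The gripper opens to 85 mm and grips with 20 to 120 N. Pads are 22 mm wide; open, the fingers measure 114 mm over their backs; the gripper's body (76 mm by 85 mm) begins 54 mm behind the grasp point. The pads swing forward as they close: fully open they stand 13 mm farther back than shut.
Start: joints at [-1.264, 0.264, 1.604, -0, 1.274, -0.037], TCP at [0.228, -0.635, 0.194] pointing down, gripper open.
Joint ranges: [-2.63, 2.63], [-0.94, 2.18], [0.31, 2.57], [-1.31, 4.45], [0, 2.66], [-2.55, 2.55]. Speed limits (rad/s): [2.57, 2.57, 3.14, 3.14, 3.14, 3.14].

INTERFACE

Orientations are given as a rotation vector (axis times angle).
In Python, from workcell import bot, viewer, finish_job gives the robot as it stands.
- The arm moves only by the tool servo_tool, never from a script. Its argument "plan" is a list that holds one entry, the list of rows, each a list of 6 numbers: the shift along the tool's x, y, z in cm, then the turn, a rotation vector about the tool's x, y, z in degrees. A call has 1 to 20 rows; each row is the pose to reach, as a shift and turn from the pose measured when the call began, along the tool's axes at that moment; what a row does not reach only later rows make up. A row lasts 1/12 s, in which the tool goes at most 41.7 mm and 7.16 degrees, less where a joint would pass 70% of its speed; a pose out of reach is approached as far as the arm can. A call with a gripper value outside its range is refused whole. "claw" is the finger opening in cm, from 0 to 8.54, set as the call begins (left out, the last holds). The fingers move at their own pace and stop on an object; "grip_force" is the grip in N (left out, the last holds). Time passes only in rows, so rows that repeat a pose let the fingers close. It gives the time, the measured TCP pose, the force and the opening at its end, in the units of the state.
- bot.read_state(): the state, without advancing time (a new reading comes with each control period).
- viewer.read_camera(name): name is "side" or "top" or "wrist"; returns a dict with "color" (420x560x3 uint8, red, green, blue), "fx", "fy", "cx", "cy" (pixels), "eye" and "rotation" of the camera in the world; the wrist camera has in their place "T_tool_cam" (4x4, takes a point from camera to tool coordinates, whose origin is the TCP and whose axes are the flange's). Camera axes: x right, y down, z forward; pixel columns grow to the right and rows downward; lengths in m; the calibration is good to about 2 mm. A picture is of the moment at which its call begins: read the wrist's pose just before it. There is no depth.
- finish_job(): hands the job in, once; it reports no verdict.
The state is a dict: "time": time; "q": joint angles; "joint_vel": joint speeds; "joint_torque": joint torques, N m; "tool_pos": TCP position; "tcp_rot": TCP orientation; "wrist_force": force on the tool from outside, world axes, zero at the start; "torque": the same for the moment, N m; "width": opening from 0.0 (shut) to 1.0 (fully open).
Only numpy, scipy, OpenCV 4.12 (cv2) and the standard library are available. Lean on these libraries where they do the work, as an engineer would, in place of code of your own. Each camera call takes 0.05 s, during which the arm holds its last target.

## Working session

There is one attempt and no reset: what is moved stays moved. The work goes in short steps, Python scripts to look and compute and a tool call to move; the robot and the scene stay as the last step left them, time stands still between calls to the robot, and variables do not carry over. Pictures are saved under pics/ and viewed, and the job is handed in when it is done.

Besides the shell and the picture viewer there is one more tool, called after "Request:" by a JSON object that holds its "method" and its "body". servo_tool: Moves the arm, as the interface text tells. Its arguments: {"type":"object","properties":{"plan":{"type":"array"},"claw":{"type":"number"},"grip_force":{"type":"number"}},"required":["plan"]}

```bash
mkdir -p pics; ls; python3 - <<'E'
from workcell import bot, viewer
import cv2,json
s=bot.read_state();print(s)
for n in ["side","top","wrist"]:
    c=viewer.read_camera(n); cv2.imwrite(f"pics/{n}0.png",c["color"][:,:,::-1])
    print(n,{k:v for k,v in c.items() if k!="color"})
E
```

```text
pics
{'time': 0.0, 'q': array([-1.26390205e+00,  2.64787751e-01,  1.60539567e+00,  2.76241802e-05,
        1.27369096e+00, -3.68780440e-02]), 'joint_vel': array([ 0.00078928, -0.00125611,  0.00046623,  0.00017129,  0.00031709,
       -0.00020147]), 'joint_torque': array([-1.16191448e-03, -5.15106905e+01, -3.67314219e+01,  1.19619322e-04,
        1.28072887e-02,  1.21124683e-05]), 'tool_pos': array([ 0.22727505, -0.63471064,  0.19222711]), 'tcp_rot': array([-3.09306886e+00, -5.36941323e-01,  4.41001501e-04]), 'wrist_force': array([ 0.63441561, -0.2865727 , -0.17410001]), 'torque': array([-0.04291308,  0.02488625,  0.0038157 ]), 'width': 0.9973507419669457}
side {'fx': 469.54395186324405, 'fy': 469.54395186324405, 'cx': 279.84163082167424, 'cy': 203.56799543494753, 'eye': array([-0.04190372,  1.1383423 ,  0.71941842]), 'rotation': array([-0.59679459,  2.43393394, -1.45357732])}
top {'fx': 465.7323072355856, 'fy': 465.7323072355856, 'cx': 282.62278529056414, 'cy': 199.46865865683358, 'eye': array([0.25671053, 0.14576398, 1.75238077]), 'rotation': array([-2.12849226,  2.15166308, -0.1356901 ])}
wrist {'fx': 338.07838634593725, 'fy': 338.07838634593725, 'cx': 282.0069767793036, 'cy': 204.29347673758318, 'T_tool_cam': array([[ 5.54809377e-04, -9.64824463e-01, -2.62894366e-01,
         6.58597297e-02],
       [ 9.99999844e-01,  5.19456008e-04,  2.03980888e-04,
         1.13024909e-04],
       [-6.02436921e-05, -2.62894439e-01,  9.64824601e-01,
        -1.81239687e-01],
       [ 0.00000000e+00,  0.00000000e+00,  0.00000000e+00,
         1.00000000e+00]])}
```

View pics/top0.png

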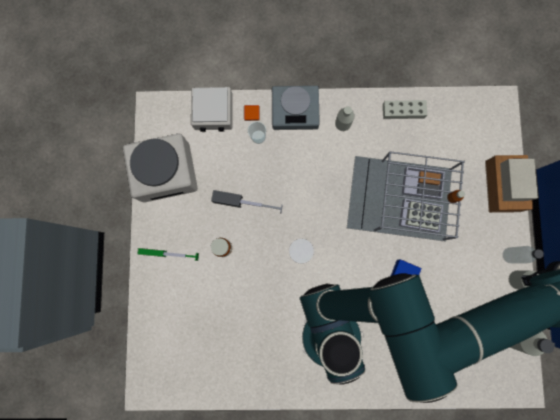

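View pics/side0.png

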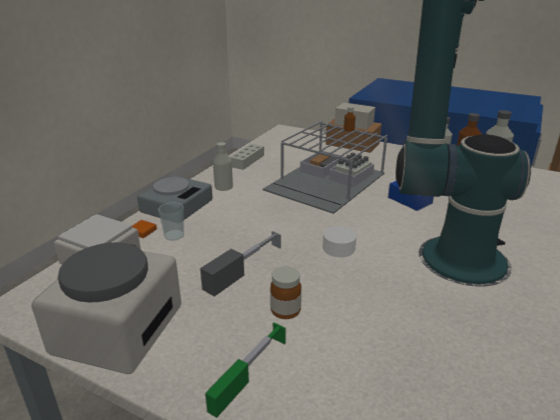

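View pics/wrist0.png

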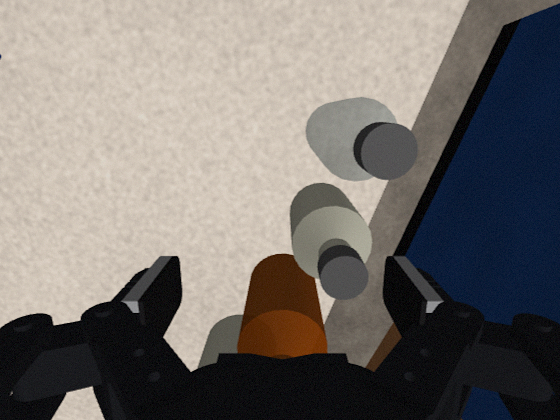

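```bash
cat > h.py <<'E'
import numpy as np, cv2
from scipy.spatial.transform import Rotation as R
from workcell import bot, viewer
def cam(n):
    s=bot.read_state(); c=viewer.read_camera(n)
    if n=="wrist":
        T=np.eye(4);T[:3,:3]=R.from_rotvec(s["tcp_rot"]).as_matrix();T[:3,3]=s["tool_pos"]
        M=T@c["T_tool_cam"]; c["Rm"]=M[:3,:3];c["eye"]=M[:3,3]
    else: c["Rm"]=R.from_rotvec(c["rotation"]).as_matrix()
    return c
def ray(c,uv):
    d=c["Rm"]@np.array([(uv[0]-c["cx"])/c["fx"],(uv[1]-c["cy"])/c["fy"],1]); return c["eye"],d/np.linalg.norm(d)
def onz(c,uv,z):
    e,d=ray(c,uv); return e+d*(z-e[2])/d[2]
def tri(*prs):
    A=np.zeros((3,3));b=np.zeros(3)
    for c,uv in prs:
        e,d=ray(c,uv);P=np.eye(3)-np.outer(d,d);A+=P;b+=P@e
    X=np.linalg.solve(A,b); return X,[np.linalg.norm((np.eye(3)-np.outer(ray(c,u)[1],ray(c,u)[1]))@(X-c["eye"])) for c,u in prs]
def proj(c,X):
    p=c["Rm"].T@(np.asarray(X,float)-c["eye"]); return np.array([c["fx"]*p[0]/p[2]+c["cx"],c["fy"]*p[1]/p[2]+c["cy"]])
def crop(c,x0,y0,x1,y1,k,f):
    im=cv2.resize(c["color"][y0:y1,x0:x1,::-1],None,fx=k,fy=k,interpolation=cv2.INTER_CUBIC); cv2.imwrite(f,im)
E
python3 - <<'E'
from h import *
import pickle
t=cam("top");s=cam("side")
pickle.dump((t,s),open("c0.pkl","wb"))
crop(t,200,170,300,230,8,"pics/t_pul.png")
crop(t,340,145,470,245,6,"pics/t_rack.png")
crop(s,190,220,300,300,7,"pics/s_pul.png")
crop(s,260,110,400,215,5.7,"pics/s_rack.png")
for n,uv in dict(holder=(227,198),blade=(282,208),green=(168,254)).items(): print(n,onz(t,uv,0.04))
E
```

```text
holder [0.51057889 0.37897538 0.04      ]
blade [0.470658   0.17448904 0.04      ]
green [0.30553735 0.59433842 0.04      ]
```

View pics/t_pul.png

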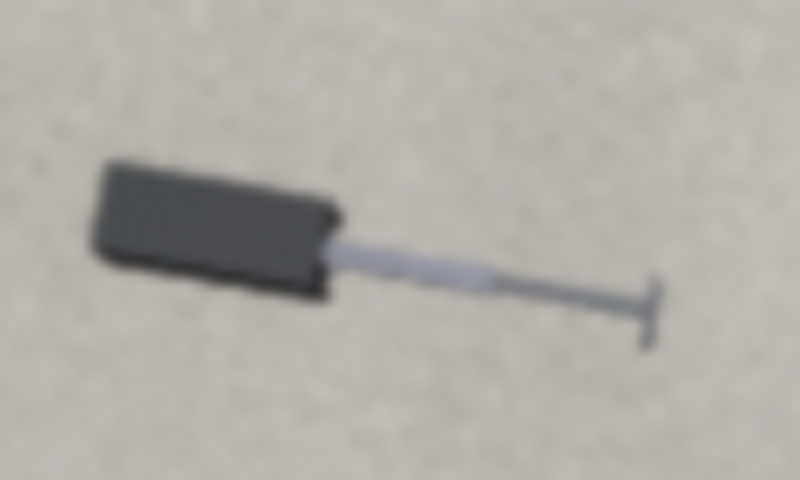

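View pics/t_rack.png

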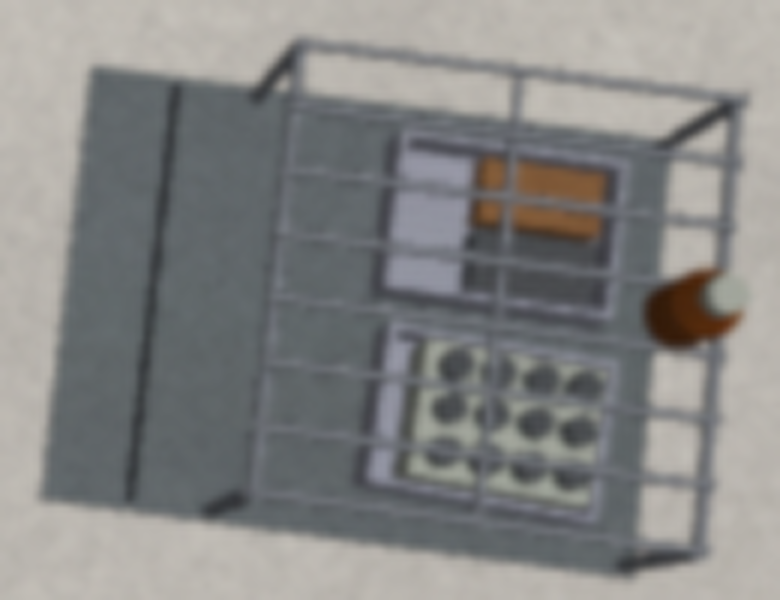

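View pics/s_pul.png

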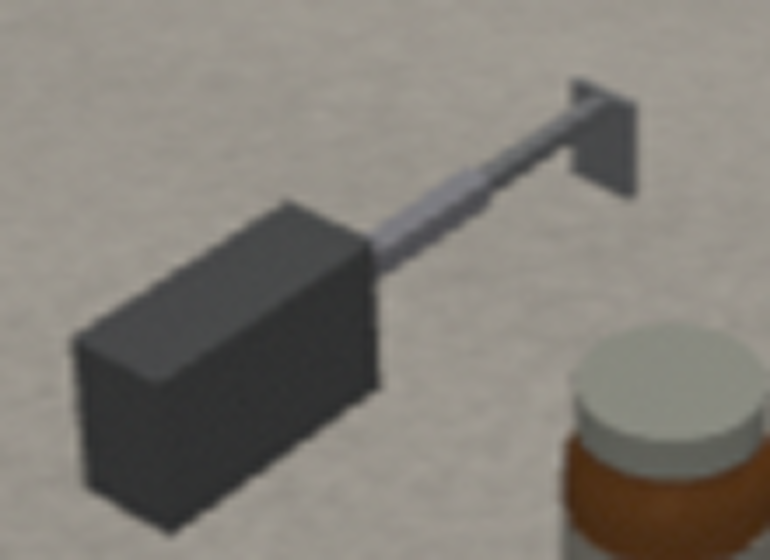

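View pics/s_rack.png

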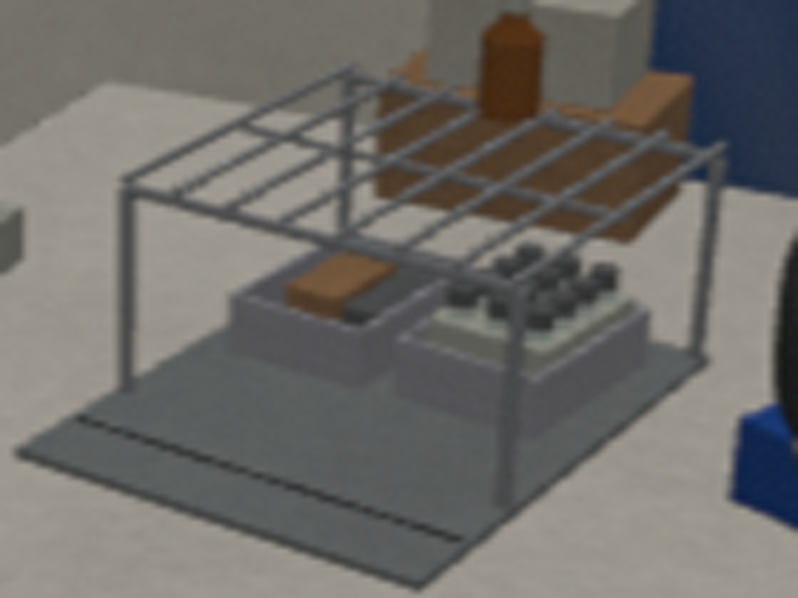

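```bash
cat > m1.py <<'E'
from h import *
import pickle
from scipy.optimize import least_squares
t,s=pickle.load(open("c0.pkl","rb"))
T=lambda x,y,k,ox,oy:(( x+.5)/k-.5+ox,(y+.5)/k-.5+oy)
tp=lambda x,y:T(x,y,8,200,170); tr=lambda x,y:T(x,y,6,340,145); sp=lambda x,y:T(x,y,7,190,220); sr=lambda x,y:T(x,y,5.7,260,110)
# triangulations
print("blade top +y", tri((t,tp(657,276)),(s,sp(575,80))),"-y",tri((t,tp(646,348)),(s,sp(635,103))))
print("tube end", tri((t,tp(492,279)),(s,sp(483,180))))
hc=[((108,162),(288,203)) ,]
print("holder corners top z=.064:",[onz(t,tp(*p),.064).round(4) for p in [(108,162),(340,206),(325,290),(95,252)]])
print("holder corners side z=.064:",[onz(s,sp(*p),.064).round(4) for p in [(288,203),(372,243),(157,382),(75,340)]])
a,b=onz(t,tp(335,252),.044),onz(t,tp(650,312),.044)
print("shaft dir",a,b,np.degrees(np.arctan2(*(b-a)[[1,0]])))
print("mark top",onz(t,tr(177,85),.006),onz(t,tr(130,500),.006)," side",onz(s,sr(80,417),.006),onz(s,sr(462,540),.006))
print("board front top",onz(t,tr(93,68),.006),onz(t,tr(40,498),.006)," side",onz(s,sr(18,454),.006),onz(s,sr(420,588),.006))
print("deck front corners tri",tri((t,tr(298,43)),(s,sr(125,183))),tri((t,tr(248,500)),(s,sr(515,285))))
print("vial tray front top edge",onz(t,tr(390,325),.046),onz(t,tr(362,480),.046))
print("box tray front",onz(t,tr(405,130),.046),onz(t,tr(382,290),.046))
E
python3 m1.py
```

```text
blade top +y (array([0.48510203, 0.17549989, 0.04281542]), [np.float64(9.669823720943204e-05), np.float64(9.669823720943845e-05)]) -y (array([0.45323957, 0.18163325, 0.04454422]), [np.float64(0.0020519541983701267), np.float64(0.0020519541983701132)])
tube end (array([0.48399979, 0.25167468, 0.0411019 ]), [np.float64(0.0008148679146750206), np.float64(0.0008148679146751705)])
holder corners top z=.064: [array([0.5381, 0.4274, 0.064 ]), array([0.5163, 0.3203, 0.064 ]), array([0.4775, 0.3271, 0.064 ]), array([0.4963, 0.4329, 0.064 ])]
holder corners side z=.064: [array([0.5198, 0.3265, 0.064 ]), array([0.48  , 0.3341, 0.064 ]), array([0.5006, 0.4354, 0.064 ]), array([0.5383, 0.4289, 0.064 ])]
shaft dir [0.49785277 0.32467334 0.044     ] [0.46811494 0.17883126 0.044     ] -101.52486444121098
mark top [ 0.66078778 -0.15982944  0.006     ] [ 0.39627407 -0.12106585  0.006     ]  side [ 0.6604929  -0.16181655  0.006     ] [ 0.39585546 -0.12134343  0.006     ]
board front top [ 0.67260828 -0.1067743   0.006     ] [ 0.39814126 -0.06504715  0.006     ]  side [ 0.6692886  -0.10008014  0.006     ] [ 0.39627054 -0.05938078  0.006     ]
deck front corners tri (array([ 0.65328345, -0.20749423,  0.14386827]), [np.float64(0.00010830047775324337), np.float64(0.00010830047775327915)]) (array([ 0.38770308, -0.16635069,  0.14492808]), [np.float64(0.0034391759356385207), np.float64(0.0034391759356387453)])
vial tray front top edge [ 0.49897029 -0.27787667  0.046     ] [ 0.40373367 -0.25642449  0.046     ]
box tray front [ 0.62106795 -0.29284868  0.046     ] [ 0.52078774 -0.27398916  0.046     ]
```

```bash
cat >> h.py <<'E'
def rotyaw(deg):
    "tool down, tool y axis at world angle deg, x at deg+90"
    a=np.radians(deg); y=np.array([np.cos(a),np.sin(a),0]); z=np.array([0,0,-1.]); return np.column_stack([np.cross(y,z),y,z])
def rel(pos,yaw,extra=None):
    s=bot.read_state(); R0=R.from_rotvec(s["tcp_rot"]).as_matrix(); Rt=rotyaw(yaw)
    if extra is not None: Rt=Rt@extra
    d=R0.T@(np.asarray(pos)-s["tool_pos"])*100; r=R.from_matrix(R0.T@Rt).as_rotvec(degrees=True)
    print(pos,yaw,"->",d.round(2),r.round(2))
def st():
    s=bot.read_state(); m=R.from_rotvec(s["tcp_rot"]).as_matrix()
    print("t",round(s["time"],2),"pos",s["tool_pos"].round(4),"yaw_y",np.degrees(np.arctan2(m[1,1],m[0,1])).round(2),"z",m[:,2].round(3),"F",s["wrist_force"].round(2),"M",s["torque"].round(2),"w",round(s["width"]*85.4,1),"q",s["q"].round(2))
E
python3 - <<'E'
from h import *
st()
rel([0.227,-0.635,.33],-70.3)
rel([0.46,-0.2,.33],-40)
rel([0.492,0.293,.20],-11.5)
E
```

```text
t 0.25 pos [ 0.2274 -0.6351  0.1929] yaw_y -70.3 z [-0.     0.001 -1.   ] F [-0.09 -0.02 -0.33] M [-0.03  0.   -0.  ] w 84.9 q [-1.26  0.26  1.6   0.    1.27 -0.04]
[0.227, -0.635, 0.33] -70.3 -> [ -0.03  -0.04 -13.71] [-0.07 -0.   -0.  ]
[0.46, -0.2, 0.33] -40 -> [ 36.56 -33.14 -13.67] [-6.00e-02 -2.00e-02 -3.03e+01]
[0.492, 0.293, 0.2] -11.5 -> [ 56.19 -78.46  -0.62] [-6.00e-02 -4.00e-02 -5.88e+01]
```

Request:
{"method": "servo_tool", "body": {"plan": [[[0,0,-4,0,0,0],[0,0,-8,0,0,0],[0,0,-12,0,0,0],[1,-1,-13.7,0,0,-1],[4,-4,-13.7,0,0,-4],[7,-6.5,-13.7,0,0,-7],[10,-9,-13.7,0,0,-10],[13,-12,-13.7,0,0,-13],[16,-14.5,-13.7,0,0,-16],[19,-17,-13.7,0,0,-18],[22,-20,-13.7,0,0,-20],[25,-22.7,-13.7,0,0,-22],[28,-25.4,-13.7,0,0,-24],[31,-28,-13.7,0,0,-26],[34,-31,-13.7,0,0,-28],[36.5,-34,-13.7,0,0,-30],[38,-38,-13.7,0,0,-33],[40,-41.5,-13.7,0,0,-36],[41.5,-45,-13.7,0,0,-38],[43,-48.5,-13.7,0,0,-40]]]}}

```text
time: 1.92
tool_pos: [0.4686, -0.0317, 0.3305]
tcp_rot: [-2.723, -1.566, -0.001]
wrist_force: [0.6, 0.2, 0.2]
width: 1.001
```

```bash
python3 - <<'E'
from h import *
st()
rel([0.492,0.293,.20],-11.5)
E
```

```text
t 1.92 pos [ 0.4686 -0.0317  0.3305] yaw_y -30.19 z [ 0.     0.001 -1.   ] F [0.58 0.24 0.16] M [ 0.01 -0.04  0.01] w 85.5 q [-0.12 -0.19  1.83  0.    1.5   0.41]
[0.492, 0.293, 0.2] -11.5 -> [ 29.23 -14.3   13.09] [ -0.02  -0.06 -18.69]
```

Request:
{"method": "servo_tool", "body": {"plan": [[[3,-1.5,1,0,0,-2],[6,-3,2,0,0,-4],[9,-4.5,3.5,0,0,-6],[12,-6,5,0,0,-8],[15,-7.5,6.5,0,0,-10],[18,-9,8,0,0,-12],[21,-10.5,9.5,0,0,-14],[24,-12,11,0,0,-16],[27,-13.3,12.2,0,0,-18],[29.2,-14.3,13.1,0,0,-18.7],[29.2,-14.3,13.1,0,0,-18.7],[29.2,-14.3,13.1,0,0,-18.7]]]}}

```text
time: 2.92
tool_pos: [0.491, 0.2934, 0.1987]
tcp_rot: [-2.43, -1.99, 0.003]
wrist_force: [-0.6, -1.1, 0.3]
width: 1.003
```

```bash
python3 - <<'E'
from h import *
import pickle
st()
w=cam("wrist");t=cam("top");s=cam("side")
pickle.dump((w,t,s),open("c1.pkl","wb"))
cv2.imwrite("pics/w1.png",w["color"][:,:,::-1])
crop(t,200,170,300,230,8,"pics/t1.png")
E
```

```text
t 2.92 pos [0.491  0.2934 0.1987] yaw_y -11.36 z [-0.002 -0.    -1.   ] F [-0.62 -1.11  0.32] M [ 0.02 -0.01  0.03] w 85.7 q [0.49 0.07 1.82 0.   1.25 0.69]
```

View pics/w1.png

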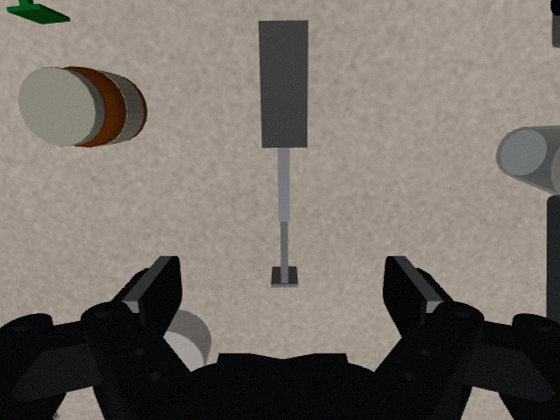

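```bash
python3 - <<'E'
from h import *
import pickle
w,t,s=pickle.load(open("c1.pkl","rb"))
crop(w,240,0,330,300,3,"pics/w1c.png")
for n,uv,z in [("hfrontL",(263,147.5),.064),("hfrontR",(307.5,147),.064),("hbackL",(259.5,22),.064),("hbackR",(307.5,20.5),.064),("tube0",(284,149),.044),("tubeend",(284,221),.044),("bladeL",(271.5,287),.044),("bladeR",(298,287),.044),("bladebotL",(272.5,267),0.)]:
    print(n,onz(w,uv,z).round(4))
a=onz(w,(284,155),.044);b=onz(w,(284.6,287),.044);print(np.degrees(np.arctan2(*(b-a)[[1,0]])))
# tri with wrist + top old / side
T=lambda x,y,k,ox,oy:(( x+.5)/k-.5+ox,(y+.5)/k-.5+oy)
t0,s0=pickle.load(open("c0.pkl","rb"))
print(tri((w,(284,221)),(t0,T(492,279,8,200,170)),(s0,T(483,180,7,190,220))))
print(tri((w,(284.6,287)),(t0,T(651.5,312,8,200,170)),(s0,T(605,91,7,190,220))))
E
```

```text
hfrontL [0.4798 0.3307 0.064 ]
hfrontR [0.5203 0.3231 0.064 ]
hbackL [0.4991 0.4339 0.064 ]
hbackR [0.539  0.4271 0.064 ]
tube0 [0.4983 0.3234 0.044 ]
tubeend [0.4838 0.2503 0.044 ]
bladeL [0.4553 0.1779 0.044 ]
bladeR [0.484  0.1721 0.044 ]
bladebotL [0.4558 0.1807 0.    ]
-100.9746023430581
(array([0.48392472, 0.25086516, 0.04137395]), [np.float64(0.0014101016684716344), np.float64(0.0013744976734547363), np.float64(0.0008002063714670585)])
(array([0.46933942, 0.17747081, 0.04444635]), [np.float64(0.0019589258580548735), np.float64(0.001439221608855559), np.float64(0.001615378798343819)])
```

View pics/w1c.png

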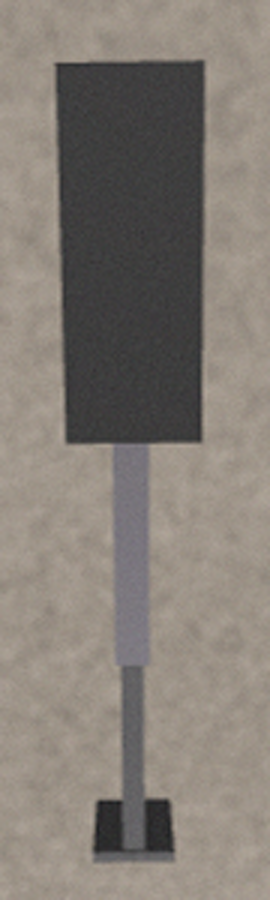

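```bash
python3 - <<'E'
from h import *
rel([0.4915,0.2895,.020],-11.0)
E
```

```text
[0.4915, 0.2895, 0.02] -11.0 -> [-0.27 -0.02 18.05] [ 0.03 -0.06 -0.54]
```

Request:
{"method": "servo_tool", "body": {"plan": [[[0,0,3,0,0,-0.5],[-0.1,0,6,0,0,-0.5],[-0.2,0,9,0,0,-0.5],[-0.3,0,12,0,0,-0.5],[-0.3,0,15,0,0,-0.5],[-0.3,0,17,0,0,-0.5],[-0.3,0,18,0,0,-0.5],[-0.3,0,18,0,0,-0.5],[-0.3,0,18,0,0,-0.5]]]}}

```text
time: 3.82
tool_pos: [0.4923, 0.2888, 0.0213]
tcp_rot: [-2.426, -1.996, -0.003]
wrist_force: [-0.3, 0.2, 0.8]
width: 0.997
```

Request:
{"method": "servo_tool", "body": {"plan": [[[0,0,0,0,0,0],[0,0,0,0,0,0],[0,0,0,0,0,0],[0,0,0,0,0,0],[0,0,0,0,0,0],[0,0,0,0,0,0],[0,0,0,0,0,0],[0,0,0,0,0,0]]], "claw": 0, "grip_force": 60}}

```text
time: 4.48
tool_pos: [0.4922, 0.2888, 0.0213]
tcp_rot: [-2.426, -1.996, -0.003]
wrist_force: [0.9, -0.9, -0.2]
width: -0.001
```

```bash
python3 - <<'E'
from h import *
st()
d=np.array([-.191,-.982,0])
p=bot.read_state()["tool_pos"]
rel(p+d*.17,-11.0)
w=cam("wrist");cv2.imwrite("pics/w2.png",w["color"][:,:,::-1])
E
```

```text
t 4.48 pos [0.4922 0.2888 0.0213] yaw_y -11.09 z [ 0.001  0.001 -1.   ] F [ 0.88 -0.88 -0.19] M [ 0.07 -0.01 -0.05] w -0.1 q [0.49 0.23 1.98 0.   0.92 0.68]
[0.45974529 0.12181424 0.02127747] -11.0 -> [-17.01   0.03  -0.02] [ 0.06 -0.08 -0.09]
```

View pics/w2.png

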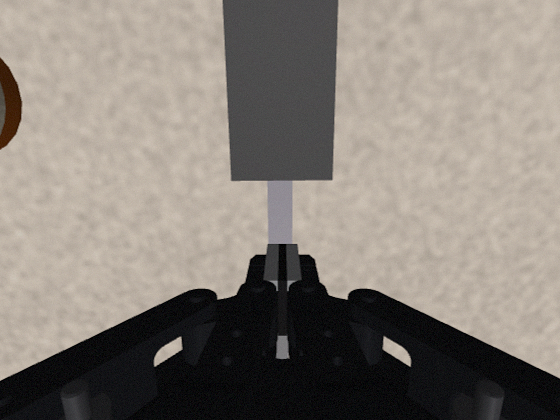

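```bash
python3 - <<'E'
from h import *
s=cam("side");t=cam("top")
crop(s,180,200,320,305,5.7,"pics/s2.png")
E
```

```text
(no output)
```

View pics/s2.png

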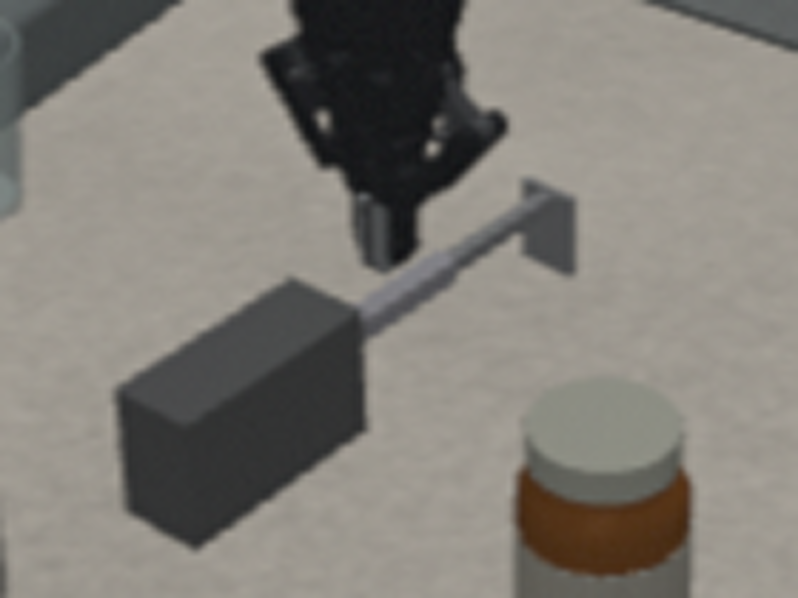

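```bash
python3 - <<'E'
from h import *
s=cam("side");t=cam("top");p=bot.read_state()["tool_pos"]
q=proj(s,p);print("proj side crop",(q-[180,200])*5.7, "z+.03",(proj(s,p+[0,0,.03])-[180,200])*5.7)
crop(t,180,150,320,255,5.7,"pics/t2.png"); print("top",(proj(t,p)-[180,150])*5.7)
st()
E
```

```text
proj side crop [390.39614287 330.07923179] z+.03 [388.29046104 274.73217755]
top [408.22003055 303.59219013]
t 4.73 pos [0.4923 0.2887 0.0212] yaw_y -11.1 z [ 0.001  0.001 -1.   ] F [ 0.28 -0.69  0.82] M [-0.01 -0.08 -0.  ] w 0.2 q [0.49 0.23 1.98 0.   0.92 0.68]
```

View pics/t2.png

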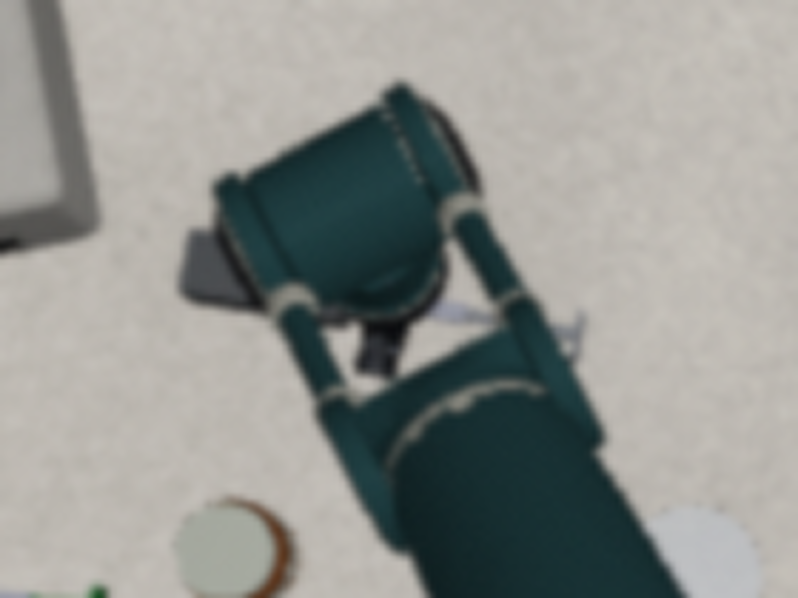

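```bash
python3 - <<'E'
from h import *
w=cam("wrist")
p=bot.read_state()["tool_pos"]
for dz in (0,.019,.033,.05): print(dz,proj(w,p+[0,0,dz]))
T=w["T_tool_cam"];print(T)
print("side-based: tip ray at tool xy"); s=cam("side")
e,d=ray(s,((382+.5)/5.7-.5+180,(266+.5)/5.7-.5+200)); k=(p[1]-e[1])/d[1]; print(e+k*d, p)
e,d=ray(s,((382+.5)/5.7-.5+180,(266+.5)/5.7-.5+200)); k=(p[1]-.013-e[1])/d[1]; print(e+k*d, p)
E
```

```text
0 [282.85634694 232.58142091]
0.019 [283.01356142 245.23880644]
0.033 [283.15240506 256.41714993]
0.05 [283.35603125 272.81115634]
[[ 5.53681227e-04 -9.64708284e-01 -2.63320376e-01  6.61566533e-02]
 [ 9.99999588e-01  3.44585612e-04  8.40255538e-04 -6.34273715e-04]
 [-7.19865065e-04 -2.63320733e-01  9.64708077e-01 -1.81240836e-01]
 [ 0.00000000e+00  0.00000000e+00  0.00000000e+00  1.00000000e+00]]
side-based: tip ray at tool xy
[0.4965871  0.28875751 0.05584068] [0.49228645 0.28875751 0.02125144]
[0.50482686 0.27575751 0.04568688] [0.49228645 0.28875751 0.02125144]
```

Request:
{"method": "servo_tool", "body": {"plan": [[[0,0,0,0,0,0],[0,0,0,0,0,0],[0,0,0,0,0,0],[0,0,0,0,0,0],[0,0,0,0,0,0]]], "claw": 5}}

```text
time: 5.25
tool_pos: [0.4923, 0.2888, 0.0213]
tcp_rot: [-2.426, -1.996, -0.003]
wrist_force: [-0.1, -0.0, 0.9]
width: 0.588
```

```bash
python3 - <<'E'
from h import *
st()
s=cam("side");w=cam("wrist")
crop(s,180,200,320,305,5.7,"pics/s3.png");cv2.imwrite("pics/w3.png",w["color"][:,:,::-1])
E
```

```text
t 5.25 pos [0.4923 0.2888 0.0213] yaw_y -11.1 z [ 0.001  0.001 -1.   ] F [-0.06 -0.    0.86] M [-0.03 -0.04  0.01] w 50.2 q [0.49 0.23 1.98 0.   0.92 0.68]
```

View pics/s3.png

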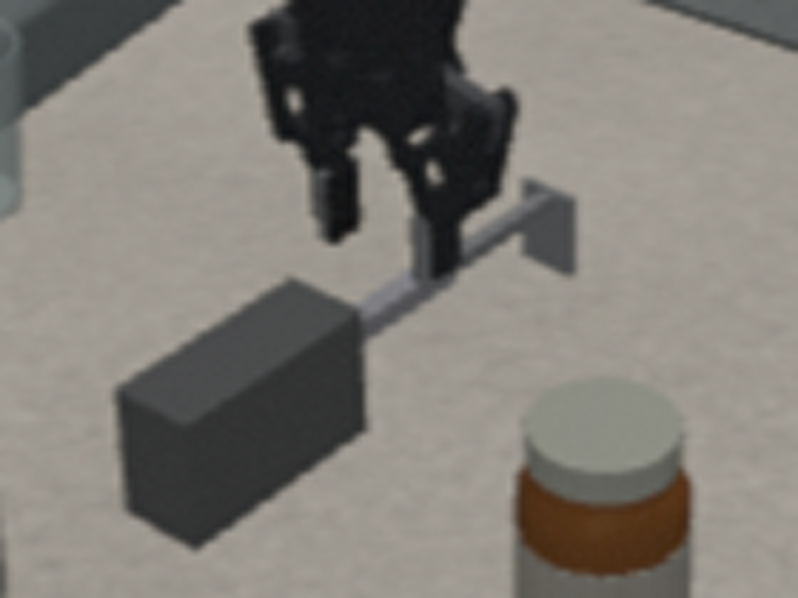

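View pics/w3.png

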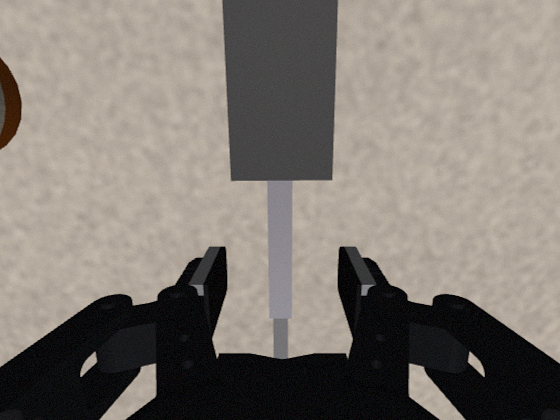

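Request:
{"method": "servo_tool", "body": {"plan": [[[0,0,0.8,0,0,0],[0,0,1.6,0,0,0],[0,0,2.2,0,0,0],[0,0,2.5,0,0,0],[0,0,2.5,0,0,0]]]}}

```text
time: 5.77
tool_pos: [0.4911, 0.2881, -0.0054]
tcp_rot: [-2.425, -1.996, 0.002]
wrist_force: [-1.4, -0.7, -0.3]
width: 0.582
```

```bash
python3 - <<'E'
from h import *
st()
s=cam("side");w=cam("wrist")
crop(s,180,200,320,305,5.7,"pics/s4.png");cv2.imwrite("pics/w4.png",w["color"][:,:,::-1])
E
```

```text
t 5.77 pos [ 0.4911  0.2881 -0.0054] yaw_y -11.1 z [-0.001 -0.    -1.   ] F [-1.4  -0.72 -0.34] M [-0.05 -0.01 -0.07] w 49.7 q [0.49 0.27 2.   0.   0.87 0.68]
```

View pics/s4.png

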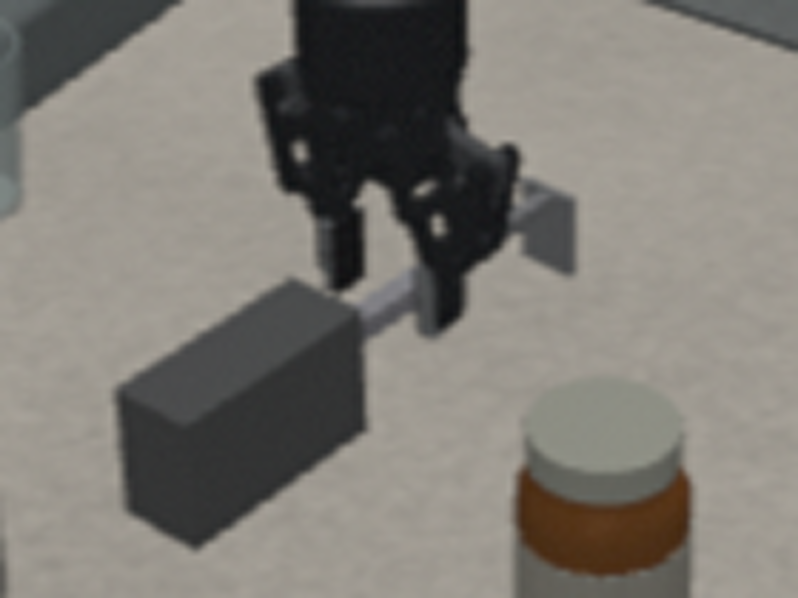

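Request:
{"method": "servo_tool", "body": {"plan": [[[0,0,0.5,0,0,0],[0,0,0.9,0,0,0],[0,0,0.9,0,0,0]]]}}

```text
time: 6.12
tool_pos: [0.4914, 0.2883, -0.0141]
tcp_rot: [-2.425, -1.996, 0.001]
wrist_force: [-0.7, 0.2, 0.1]
width: 0.588
```

Request:
{"method": "servo_tool", "body": {"plan": [[[0,0,0,0,0,0],[0,0,0,0,0,0],[0,0,0,0,0,0],[0,0,0,0,0,0],[0,0,0,0,0,0],[0,0,0,0,0,0]]], "claw": 0, "grip_force": 60}}

```text
time: 6.62
tool_pos: [0.4915, 0.2884, -0.0139]
tcp_rot: [-2.425, -1.996, 0.0]
wrist_force: [-0.9, -0.2, 2.3]
width: 0.124
```

```bash
python3 - <<'E'
from h import *
st()
s=cam("side");w=cam("wrist")
crop(s,180,200,320,305,5.7,"pics/s5.png")
E
```

```text
t 6.62 pos [ 0.4915  0.2884 -0.0139] yaw_y -11.09 z [-0.  0. -1.] F [-0.86 -0.23  2.33] M [-0.01  0.08  0.12] w 10.6 q [0.49 0.28 2.   0.   0.86 0.68]
```

View pics/s5.png

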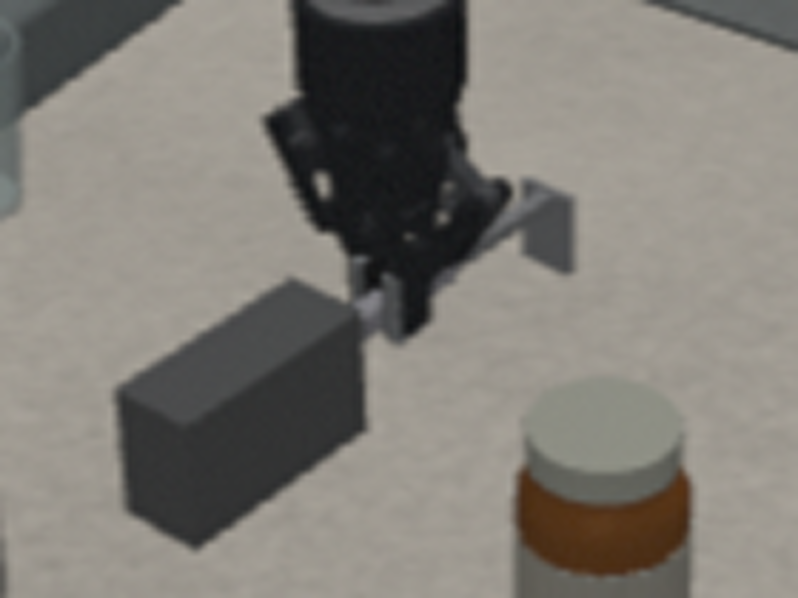

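Request:
{"method": "servo_tool", "body": {"plan": [[[-0.4,0,0,0,0,0],[-1.2,0,0,0,0,0],[-2.2,0,0,0,0,0],[-3.3,0,0,0,0,0],[-4.4,0,0,0,0,0],[-5.5,0,0,0,0,0],[-6.6,0,0,0,0,0],[-7.7,0,0,0,0,0],[-8.8,0,0,0,0,0],[-9.9,0,0,0,0,0],[-11,0,0,0,0,0],[-12.1,0,0,0,0,0],[-13.2,0,0,0,0,0],[-14.3,0,0,0,0,0],[-15.2,0,0,0,0,0],[-15.8,0,0,0,0,0],[-16,0,0,0,0,0],[-16,0,0,0,0,0],[-16,0,0,0,0,0]]]}}

```text
time: 8.3
tool_pos: [0.4606, 0.1309, -0.0139]
tcp_rot: [-2.426, -1.996, 0.001]
wrist_force: [-0.8, -1.7, 1.5]
width: 0.127
```

```bash
python3 - <<'E'
from h import *
st()
s=cam("side");w=cam("wrist")
crop(s,180,180,340,300,5,"pics/s6.png")
cv2.imwrite("pics/w6.png",w["color"][:,:,::-1])
E
```

```text
t 8.3 pos [ 0.4606  0.1309 -0.0139] yaw_y -11.09 z [-0.001 -0.    -1.   ] F [-0.8  -1.68  1.5 ] M [-0.24  0.04 -0.04] w 10.9 q [ 0.23  0.13  2.19 -0.    0.82  0.42]
```

View pics/s6.png

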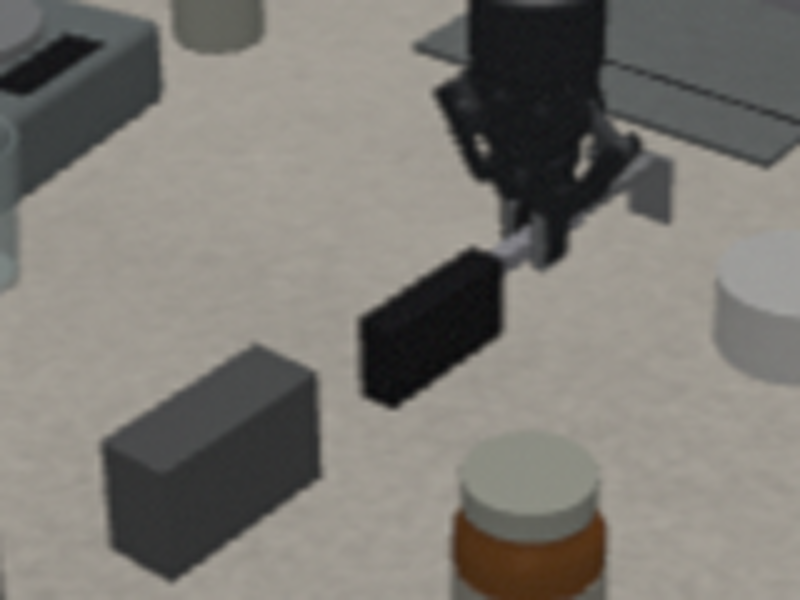

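View pics/w6.png

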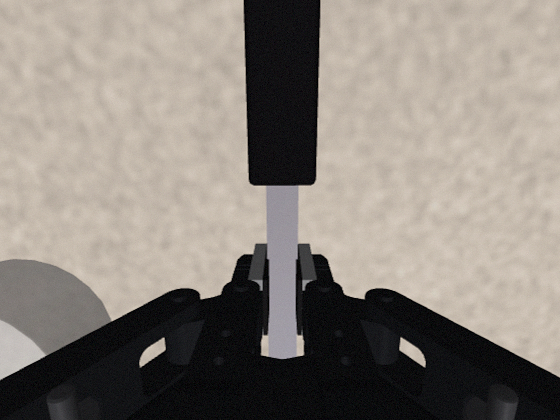

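Request:
{"method": "servo_tool", "body": {"plan": [[[0,0,0,0,0,0],[0,0,0,0,0,0],[0,0,0,0,0,0],[0,0,0,0,0,0],[0,0,0,0,0,0],[0,0,0,0,0,0]]], "claw": 5.5}}

```text
time: 8.9
tool_pos: [0.4607, 0.1314, -0.0139]
tcp_rot: [-2.425, -1.997, 0.001]
wrist_force: [0.5, 0.0, -0.9]
width: 0.647
```

Request:
{"method": "servo_tool", "body": {"plan": [[[0,0,-1,0,0,0],[0,0,-3,0,0,0],[0,0,-6,0,0,0],[2,0,-9,0,0,0],[5,0,-10,0,0,0],[8,0,-10,0,0,0],[8.3,0,-10,0,0,0],[8.3,0,-10,0,0,0],[8.3,0,-10,0,0,0]]]}}

```text
time: 9.65
tool_pos: [0.476, 0.2125, 0.0859]
tcp_rot: [-2.424, -1.998, 0.003]
wrist_force: [-0.1, -0.7, 0.1]
width: 0.645
```

```bash
python3 - <<'E'
from h import *
import pickle
st()
s=cam("side");w=cam("wrist");pickle.dump((w,s),open("c7.pkl","wb"))
crop(s,180,180,340,300,5,"pics/s7.png")
cv2.imwrite("pics/w7.png",w["color"][:,:,::-1])
E
```

```text
t 9.65 pos [0.476  0.2125 0.0859] yaw_y -11.0 z [-0.002 -0.001 -1.   ] F [-0.09 -0.71  0.07] M [-0.03 -0.   -0.05] w 55.0 q [ 0.37  0.07  2.04 -0.    1.03  0.56]
```

View pics/s7.png

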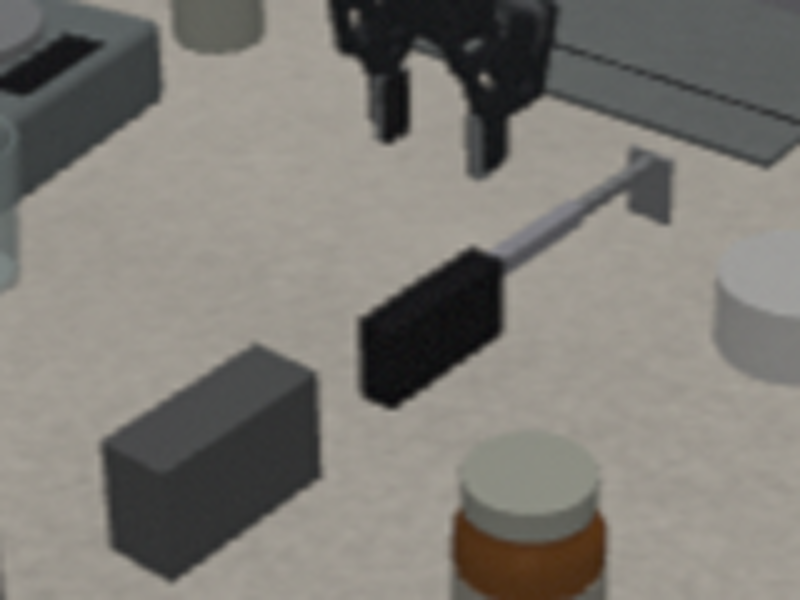

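View pics/w7.png

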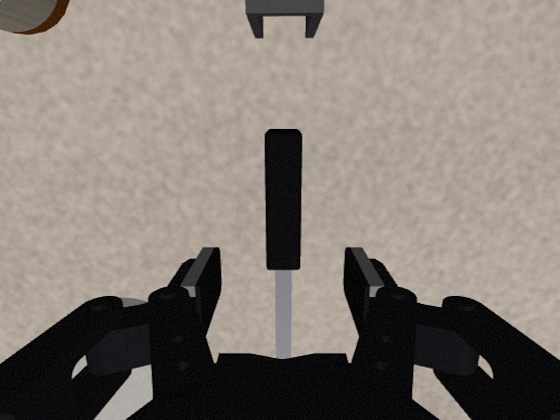

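```bash
python3 - <<'E'
from h import *
import pickle
w,s=pickle.load(open("c7.pkl","rb"))
b=onz(w,(283.3,130),.05);f=onz(w,(284,268.5),.05);print(b,f,np.linalg.norm(f-b),np.degrees(np.arctan2(*(f-b)[[1,0]])),"mid",(b+f)/2)
d=(f-b)/np.linalg.norm(f-b)
print("blade side", onz(s,(180+651/5-.4,180+154/5-.4),.044))
m=(b+f)/2
rel([m[0]+.005*d[0],m[1]+.005*d[1],-.013],-11.)
E
```

```text
[0.48657181 0.26610282 0.05      ] [0.46900504 0.17275821 0.05      ] 0.09498319366051682 -100.65799104797556 mid [0.47778843 0.21943052 0.05      ]
blade side [0.43965062 0.02335191 0.044     ]
[np.float64(0.47686369491929226), np.float64(0.21451677439780578), -0.013] -11.0 -> [0.31 0.08 9.84] [-0.12  0.09 -0.09]
```

Request:
{"method": "servo_tool", "body": {"plan": [[[0.2,0.1,2.5,0,0,0],[0.2,0.1,5,0,0,0],[0.2,0.1,7.5,0,0,0],[0.2,0.1,9.5,0,0,0],[0.2,0.1,10.5,0,0,0],[0.2,0.1,10.9,0,0,0],[0.2,0.1,10.9,0,0,0]]]}}

```text
time: 10.33
tool_pos: [0.4758, 0.2124, -0.0245]
tcp_rot: [-2.425, -1.995, 0.008]
wrist_force: [0.3, -0.3, -0.1]
width: 0.644
```

Request:
{"method": "servo_tool", "body": {"plan": [[[0,0,0,0,0,0],[0,0,0,0,0,0],[0,0,0,0,0,0],[0,0,0,0,0,0],[0,0,0,0,0,0],[0,0,0,0,0,0]]], "claw": 0, "grip_force": 80}}

```text
time: 10.83
tool_pos: [0.4773, 0.2128, -0.023]
tcp_rot: [-2.426, -1.996, 0.004]
wrist_force: [-0.9, -0.3, 6.4]
width: 0.27
```

```bash
python3 - <<'E'
from h import *
import pickle
st()
s=cam("side");w=cam("wrist");t=cam("top");pickle.dump((w,s,t),open("c8.pkl","wb"))
crop(s,180,150,360,285,4.4,"pics/s8.png")
cv2.imwrite("pics/w8.png",w["color"][:,:,::-1])
E
```

```text
t 10.83 pos [ 0.4773  0.2128 -0.023 ] yaw_y -11.13 z [-0.002 -0.001 -1.   ] F [-0.89 -0.27  6.43] M [-0.18  0.03 -0.03] w 23.1 q [ 0.37  0.22  2.11 -0.    0.82  0.57]
```

View pics/s8.png

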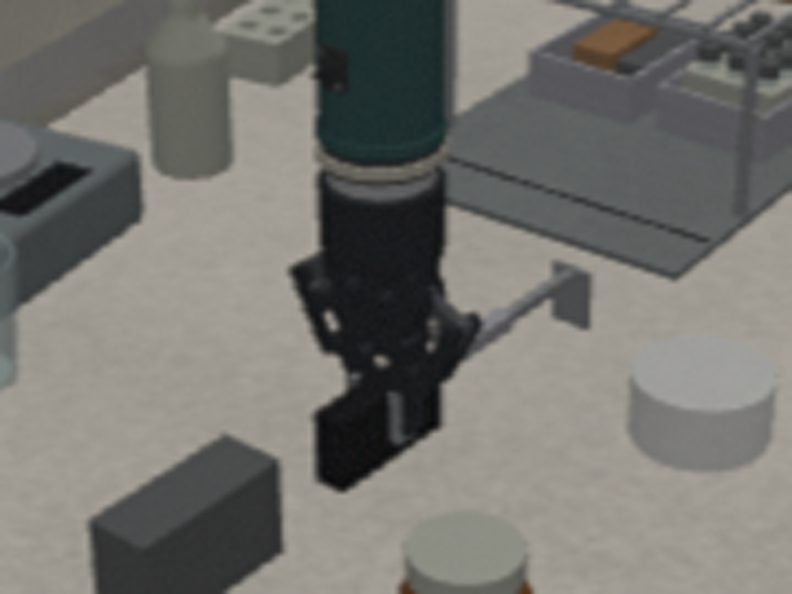

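View pics/w8.png

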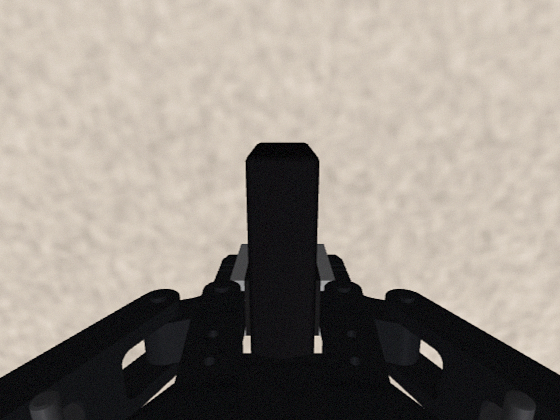

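```bash
python3 - <<'E'
from h import *
import pickle
t0,s0=pickle.load(open("c0.pkl","rb"))
crop(s0,295,145,380,195,9,"pics/s_tr.png")
crop(t0,395,160,450,240,7.4,"pics/t_tr.png")
E
```

```text
(no output)
```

View pics/s_tr.png

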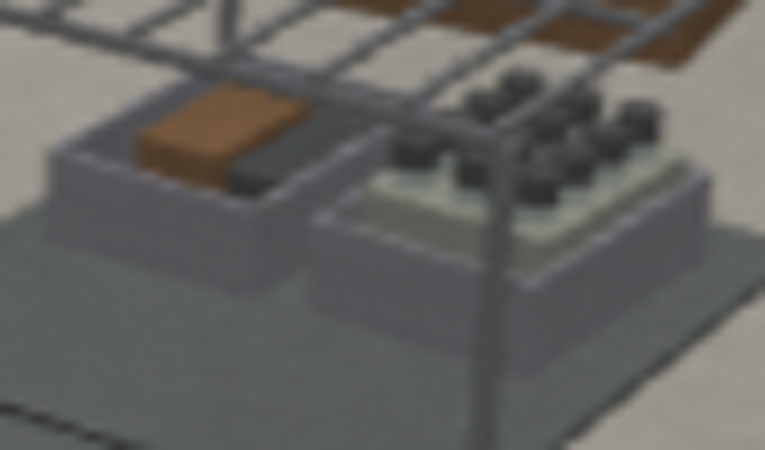

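View pics/t_tr.png

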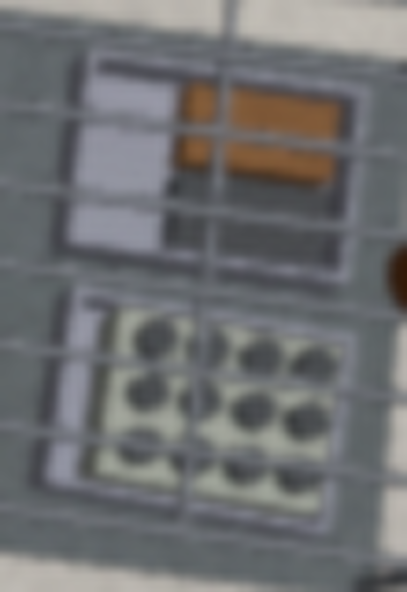

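```bash
cat > m2.py <<'E'
from h import *
import pickle
t0,s0=pickle.load(open("c0.pkl","rb"))
S=lambda x,y:((x+.5)/9-.5+295,(y+.5)/9-.5+145)
T=lambda x,y:((x+.5)/7.4-.5+395,(y+.5)/7.4-.5+160)
print("FL",tri((t0,T(72,290)),(s0,S(314,216))),"side z.046",onz(s0,S(314,216),.046),"top",onz(t0,T(72,290),.046))
print("FR",tri((t0,T(43,478)),(s0,S(530,284))),"side z.046",onz(s0,S(530,284),.046),"top",onz(t0,T(43,478),.046))
print("BR",onz(t0,T(328,530),.046), onz(s0,S(710,182),.046))
xd=np.array([-.1466,-.9892]) ; yd=np.array([.9892,-.1466])
# rack from mark + deck
m=np.array([(.66079+.39627+.66049+.39586)/4,(-.15983-.12107-.16182-.12134)/4]); o=m+.045*xd
print("origin",o)
for n,P in [("FLs",onz(s0,S(314,216),.046)),("FLt",onz(t0,T(72,290),.046)),("FRs",onz(s0,S(530,284),.046)),("FRt",onz(t0,T(43,478),.046)),("deckL",[.65328,-.20749]),("deckR",[.3877,-.16635])]:
    d=np.array(P[:2])-o; print(n,(d@xd).round(4),(d@yd).round(4))
E
python3 m2.py
```

```text
FL (array([ 0.49922029, -0.27610078,  0.04814412]), [np.float64(0.0005982900321539868), np.float64(0.0005982900321539132)]) side z.046 [ 0.50153744 -0.28048025  0.046     ] top [ 0.49895779 -0.27682558  0.046     ]
FR (array([ 0.40506281, -0.25800701,  0.04687397]), [np.float64(0.00012571688939905912), np.float64(0.00012571688939913214)]) side z.046 [ 0.40552253 -0.25985608  0.046     ] top [ 0.40525896 -0.25817662  0.046     ]
BR [ 0.3780285  -0.39684097  0.046     ] [ 0.37475695 -0.38395948  0.046     ]
origin [ 0.5217555 -0.185529 ]
FLs 0.0969 -0.0061
FLt 0.0937 -0.0092
FRs 0.0906 -0.1041
FRt 0.0889 -0.1046
deckL 0.0024 0.1333
deckR 0.0007 -0.1354
```

```bash
python3 - <<'E'
from h import *
rel([.5097,.0267,.037],-11.1)
E
```

```text
[0.5097, 0.0267, 0.037] -11.1 -> [-17.65   6.76  -5.98] [-0.09  0.1  -0.02]
```

Request:
{"method": "servo_tool", "body": {"plan": [[[0,0,-0.5,0,0,0],[0,0,-1.5,0,0,0],[0,0,-3,0,0,0],[0,0,-4.5,0,0,0],[0,0,-5.5,0,0,0],[0,0,-6,0,0,0],[0,0,-6,0,0,0]]]}}

```text
time: 11.57
tool_pos: [0.4785, 0.2134, 0.0386]
tcp_rot: [2.426, 1.995, 0.001]
wrist_force: [0.8, 1.6, -1.8]
width: 0.272
```

```bash
python3 - <<'E'
from h import *
st()
rel([.5097,.0267,.037],-11.1)
s=cam("side")
crop(s,180,150,360,285,4.4,"pics/s9.png")
E
```

```text
t 11.57 pos [0.4785 0.2134 0.0386] yaw_y -11.12 z [ 0.001 -0.    -1.   ] F [ 0.81  1.57 -1.84] M [0.08 0.04 0.03] w 23.2 q [ 0.37  0.13  2.07 -0.    0.94  0.57]
[0.5097, 0.0267, 0.037] -11.1 -> [-17.72   6.66   0.17] [ 0.05  0.   -0.02]
```

View pics/s9.png

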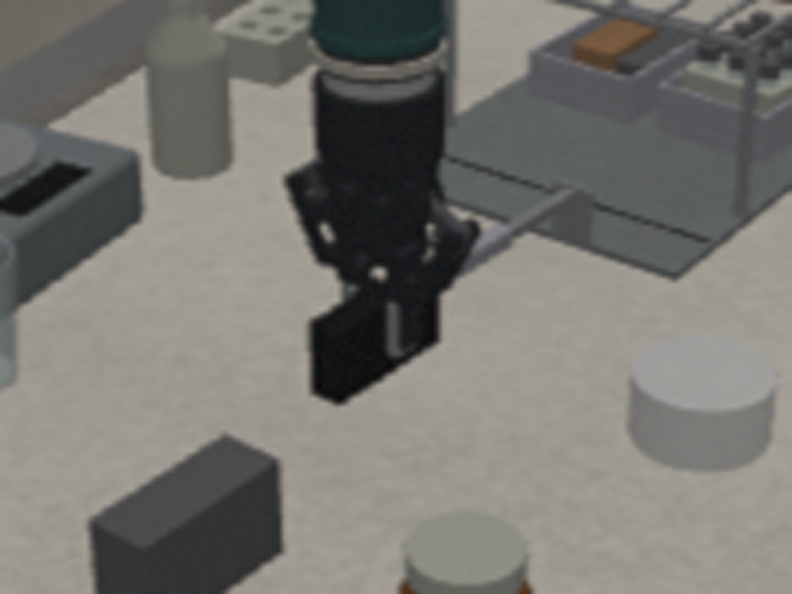

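Request:
{"method": "servo_tool", "body": {"plan": [[[-0.8,0.3,0,0,0,0],[-2.4,0.9,0,0,0,0],[-4.2,1.6,0,0,0,0],[-6,2.3,0,0,0,0],[-8,3,0,0,0,0],[-10,3.8,0,0,0,0],[-12,4.5,0,0,0,0],[-14,5.3,0,0,0,0],[-15.8,6,0,0,0,0],[-17,6.5,0,0,0,0],[-17.7,6.7,0,0,0,0],[-17.7,6.7,0,0,0,0],[-17.7,6.7,0,0,0,0]]]}}

```text
time: 12.7
tool_pos: [0.5086, 0.0263, 0.037]
tcp_rot: [-2.427, -1.994, 0.003]
wrist_force: [-0.3, 0.6, -1.8]
width: 0.268
```

```bash
python3 - <<'E'
from h import *
import pickle
st()
rel([.487,-.0911,.038],-11.1)
s=cam("side");t=cam("top");pickle.dump((s,t),open("c10.pkl","wb"))
crop(s,230,110,390,230,5,"pics/s10.png")
crop(t,310,145,470,245,5,"pics/t10.png")
E
```

```text
t 12.7 pos [0.5086 0.0263 0.037 ] yaw_y -11.19 z [-0.002 -0.    -1.   ] F [-0.35  0.65 -1.82] M [ 0.05  0.03 -0.02] w 22.9 q [ 0.    0.11  2.1  -0.    0.93  0.2 ]
[0.487, -0.0911, 0.038] -11.1 -> [-11.94   0.16  -0.09] [-0.12  0.05 -0.09]
```

View pics/s10.png

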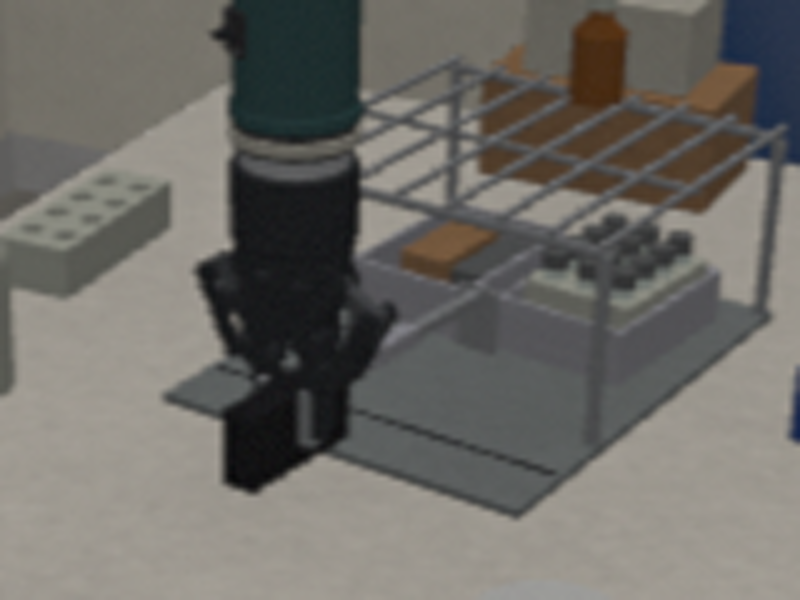

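View pics/t10.png

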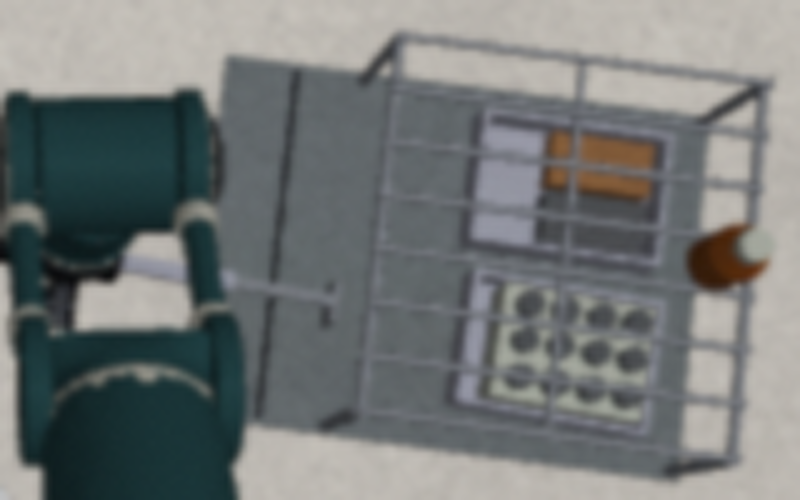

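```bash
python3 - <<'E'
from h import *
import pickle
s,t=pickle.load(open("c10.pkl","rb"))
crop(t,362,190,392,220,20,"pics/t10b.png"); crop(s,310,155,340,185,20,"pics/s10b.png")
E
```

```text
(no output)
```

View pics/t10b.png

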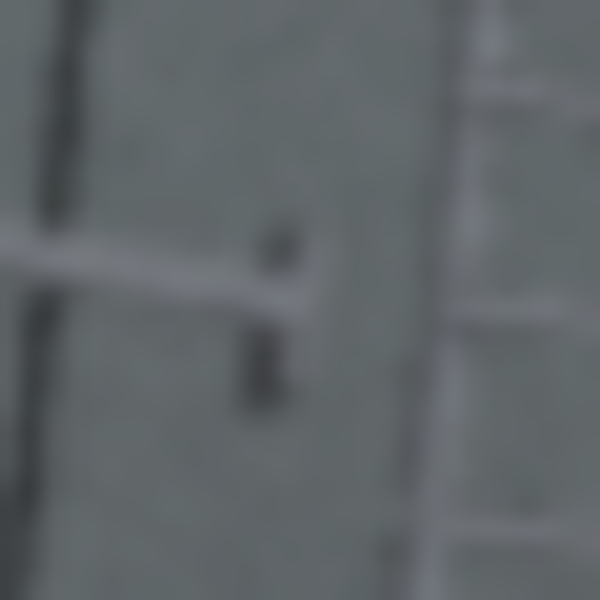

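View pics/s10b.png

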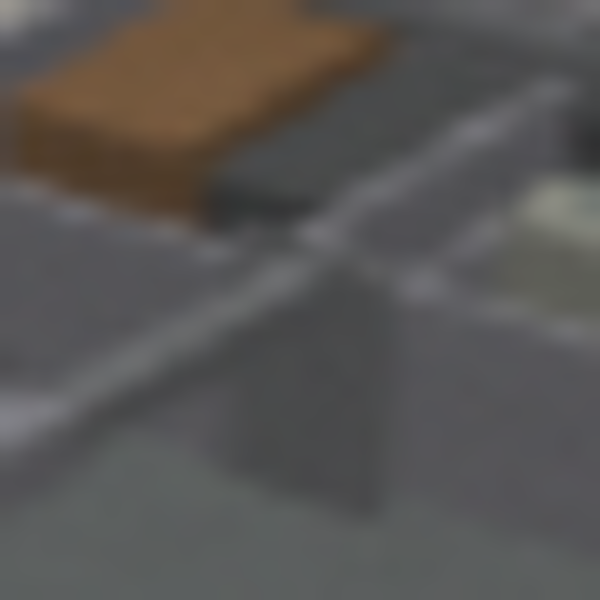

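```bash
python3 - <<'E'
from h import *
import pickle
s,t=pickle.load(open("c10.pkl","rb"))
tt=lambda x,y:((x+.5)/20-.5+362,(y+.5)/20-.5+190); ss=lambda x,y:((x+.5)/20-.5+310,(y+.5)/20-.5+155)
print("top blade mid z.104",onz(t,tt(308,300),.104))
print("side bottom corners z.06",onz(s,ss(232,470),.06),onz(s,ss(378,518),.06))
p=np.array([.5086,.0263]);d=np.array([np.cos(np.radians(-101)),np.sin(np.radians(-101))])
print("pred blade",p+.194*d)
E
```

```text
top blade mid z.104 [ 0.47116264 -0.16451387  0.104     ]
side bottom corners z.06 [ 0.48552339 -0.16732466  0.06      ] [ 0.45720426 -0.16141502  0.06      ]
pred blade [ 0.47158305 -0.16413567]
```

Request:
{"method": "servo_tool", "body": {"plan": [[[-0.5,0,0,0,0,0],[-1.5,0,0,0,0,0],[-3,0,0,0,0,0],[-4.5,0.1,0,0,0,0],[-6,0.1,0,0,0,0],[-7.5,0.1,0,0,0,0],[-9,0.1,0,0,0,0],[-10.3,0.1,0,0,0,0],[-11.2,0.1,0,0,0,0],[-11.8,0.1,0,0,0,0],[-11.9,0.1,0,0,0,0],[-11.9,0.1,0,0,0,0],[-11.9,0.1,0,0,0,0]]]}}

```text
time: 13.88
tool_pos: [0.4869, -0.0895, 0.0374]
tcp_rot: [-2.425, -1.996, 0.002]
wrist_force: [0.0, -0.7, -3.4]
width: 0.271
```

```bash
python3 - <<'E'
from h import *
import pickle
st()
s=cam("side");t=cam("top");pickle.dump((s,t),open("c11.pkl","wb"))
crop(s,295,135,385,195,8.5,"pics/s11.png")
crop(t,390,180,450,240,10,"pics/t11.png")
E
```

```text
t 13.88 pos [ 0.4869 -0.0895  0.0374] yaw_y -11.1 z [-0.002 -0.    -1.   ] F [ 0.05 -0.66 -3.42] M [ 0.15  0.   -0.  ] w 23.2 q [-0.23  0.08  2.13 -0.    0.93 -0.04]
```

View pics/s11.png

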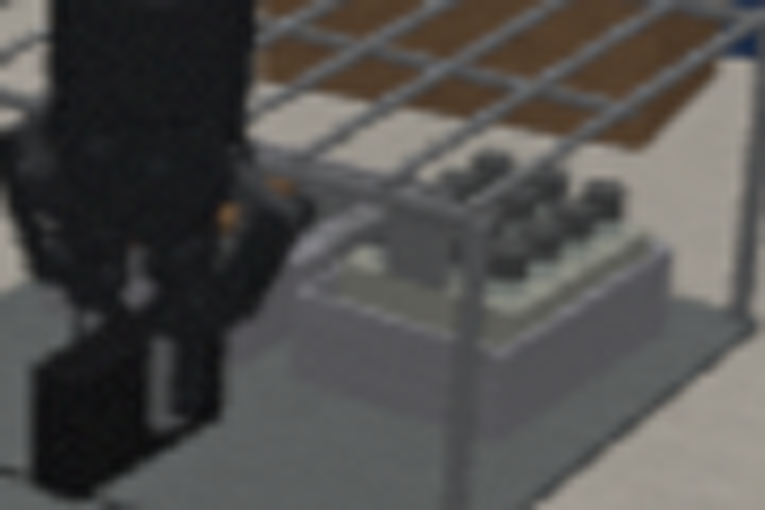

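View pics/t11.png

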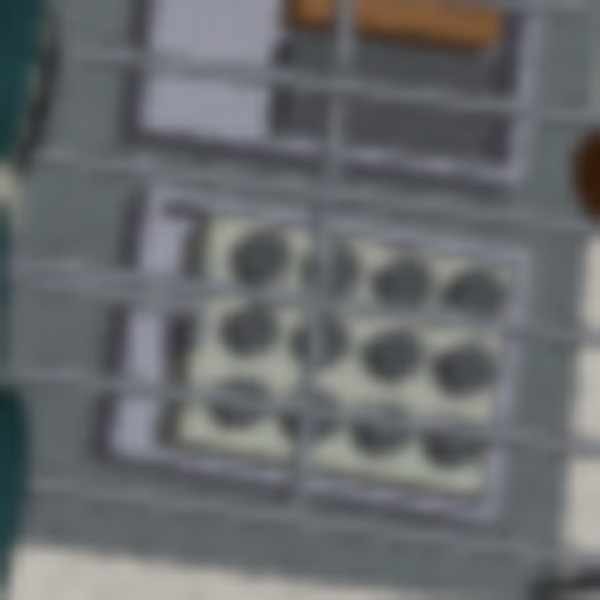

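```bash
python3 - <<'E'
from h import *
import pickle
s,t=pickle.load(open("c11.pkl","rb"))
ss=lambda x,y:((x+.5)/8.5-.5+295,(y+.5)/8.5-.5+135)
print("side bottom corners",onz(s,ss(388,272),.0605),onz(s,ss(447,288),.0605))
p=bot.read_state()["tool_pos"][:2];d=np.array([np.cos(np.radians(-101)),np.sin(np.radians(-101))])
b=p+.194*d;print("pred blade",b)
m=np.array([.4528,-.2688]);print("behind outer face",(b-m)@d)
c2=lambda q:(q-[390,180])*10
print("blade top proj in t crop",c2(proj(t,[*b,.104])),"bottom",c2(proj(t,[*b,.06])))
print("side proj bottom mid",(proj(s,[*b,.06])-[295,135])*8.5)
crop(t,395,190,425,225,17,"pics/t11b.png"); crop(s,325,155,355,180,25,"pics/s11b.png")
E
```

```text
side bottom corners [ 0.46320593 -0.28294957  0.0605    ] [ 0.43627592 -0.27899043  0.0605    ]
pred blade [ 0.44997388 -0.27982572]
behind outer face 0.01136239581965972
blade top proj in t crop [197.46519777 300.63537288] bottom [166.83357706 315.06318084]
side proj bottom mid [411.9972226  278.25267584]
```

View pics/s11b.png

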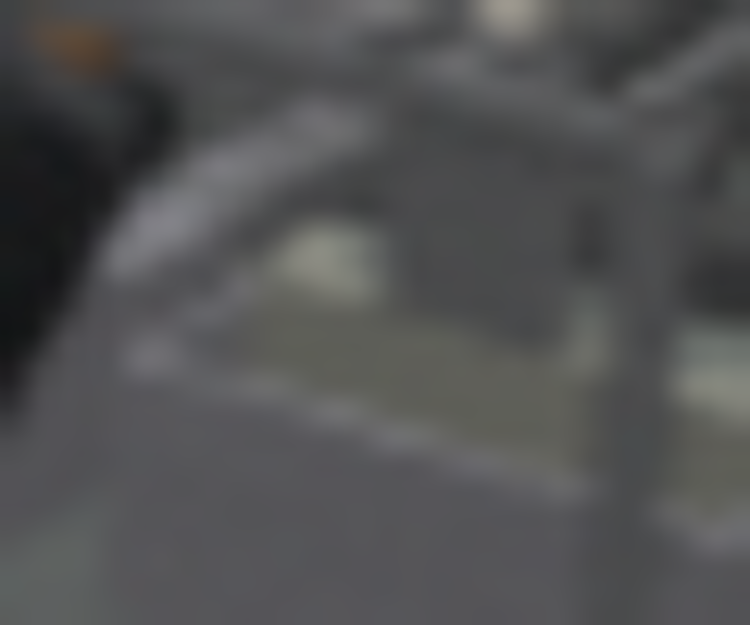

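View pics/t11b.png

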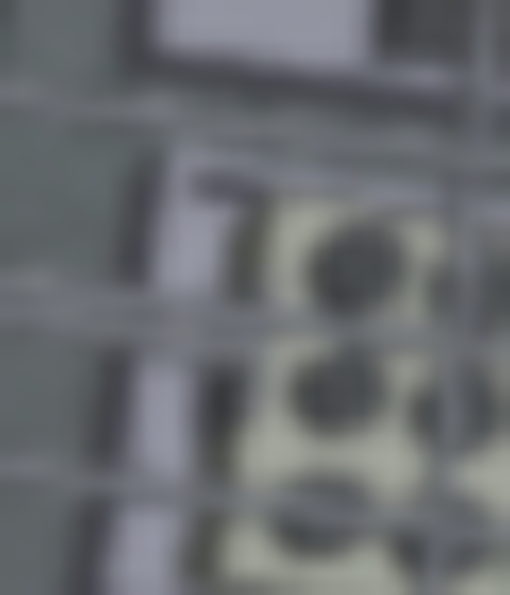

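Request:
{"method": "servo_tool", "body": {"plan": [[[-0.1,0,0.3,0,0,0],[-0.15,0,0.8,0,0,0],[-0.15,0,1.2,0,0,0],[-0.15,0,1.4,0,0,0],[-0.15,0,1.5,0,0,0],[-0.15,0,1.6,0,0,0],[-0.15,0,1.6,0,0,0]]]}}

```text
time: 14.57
tool_pos: [0.4865, -0.0908, 0.021]
tcp_rot: [-2.424, -1.996, 0.003]
wrist_force: [-0.1, 1.0, -3.5]
width: 0.276
```

```bash
python3 - <<'E'
from h import *
st()
E
```

```text
t 14.57 pos [ 0.4865 -0.0908  0.021 ] yaw_y -11.06 z [-0.002 -0.    -1.   ] F [-0.1   0.96 -3.55] M [ 0.04 -0.01  0.  ] w 23.5 q [-0.23  0.1   2.14 -0.    0.9  -0.04]
```

Request:
{"method": "servo_tool", "body": {"plan": [[[0,0,0.15,0,0,0],[0,0,0.3,0,0,0],[0,0,0.45,0,0,0],[0,0,0.6,0,0,0]]]}}

```text
time: 14.9
tool_pos: [0.4865, -0.0908, 0.015]
tcp_rot: [-2.424, -1.996, 0.003]
wrist_force: [-0.2, -0.7, -2.7]
width: 0.273
```

Request:
{"method": "servo_tool", "body": {"plan": [[[0,0,0.2,0,0,0],[0,0,0.5,0,0,0],[0,0,0.8,0,0,0],[0,0,1.1,0,0,0],[0,0,1.2,0,0,0],[0,0,1.2,0,0,0]]]}}

```text
time: 15.4
tool_pos: [0.486, -0.0908, 0.0024]
tcp_rot: [-2.424, -1.996, 0.004]
wrist_force: [-1.3, -0.3, -2.3]
width: 0.271
```

```bash
python3 - <<'E'
from h import *
import pickle
st()
s=cam("side");t=cam("top");pickle.dump((s,t),open("c12.pkl","wb"))
crop(s,295,135,385,195,8.5,"pics/s12.png")
E
```

```text
t 15.4 pos [ 0.486  -0.0908  0.0024] yaw_y -11.07 z [-0.003 -0.    -1.   ] F [-1.33 -0.25 -2.32] M [ 0.09 -0.05  0.  ] w 23.1 q [-0.23  0.13  2.15 -0.    0.86 -0.04]
```

View pics/s12.png

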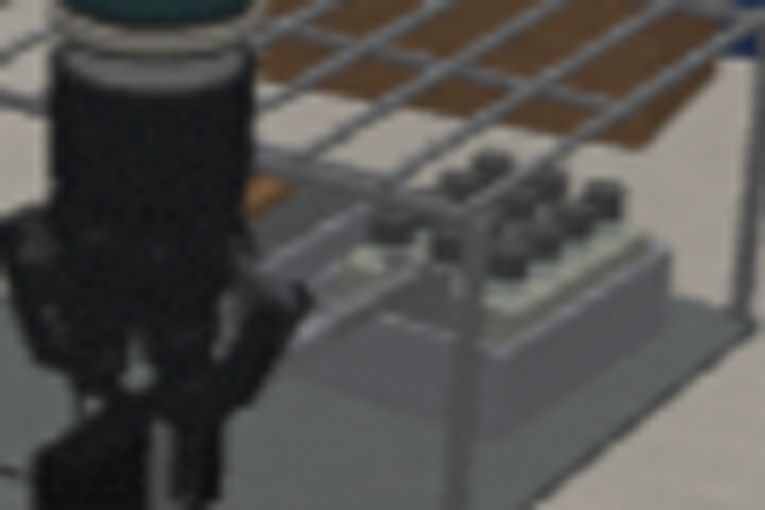

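Request:
{"method": "servo_tool", "body": {"plan": [[[0.1,0,0,0,0,0],[0.3,0,0,0,0,0],[0.5,0,0,0,0,0],[0.7,0,0,0,0,0],[0.9,0,0,0,0,0],[1.1,0,0,0,0,0],[1.4,-0.1,0,0,0,0],[1.8,-0.1,0,0,0,0],[2.2,-0.1,0,0,0,0],[2.6,-0.1,0,0,0,0],[3,-0.1,0,0,0,0],[3.3,-0.15,0,0,0,0],[3.5,-0.15,0,0,0,0],[3.5,-0.15,0,0,0,0]]]}}

```text
time: 16.67
tool_pos: [0.4918, -0.0555, 0.0029]
tcp_rot: [-2.424, -1.996, 0.002]
wrist_force: [0.7, -0.2, -2.8]
width: 0.27
```

```bash
python3 - <<'E'
from h import *
import pickle
st()
s=cam("side");t=cam("top");pickle.dump((s,t),open("c13.pkl","wb"))
crop(s,270,125,390,215,6.6,"pics/s13.png")
crop(t,370,160,470,245,7,"pics/t13.png")
E
```

```text
t 16.67 pos [ 0.4918 -0.0555  0.0029] yaw_y -11.05 z [-0.002  0.    -1.   ] F [ 0.72 -0.16 -2.77] M [0.03 0.02 0.01] w 23.0 q [-0.16  0.13  2.15  0.    0.86  0.03]
```

View pics/t13.png

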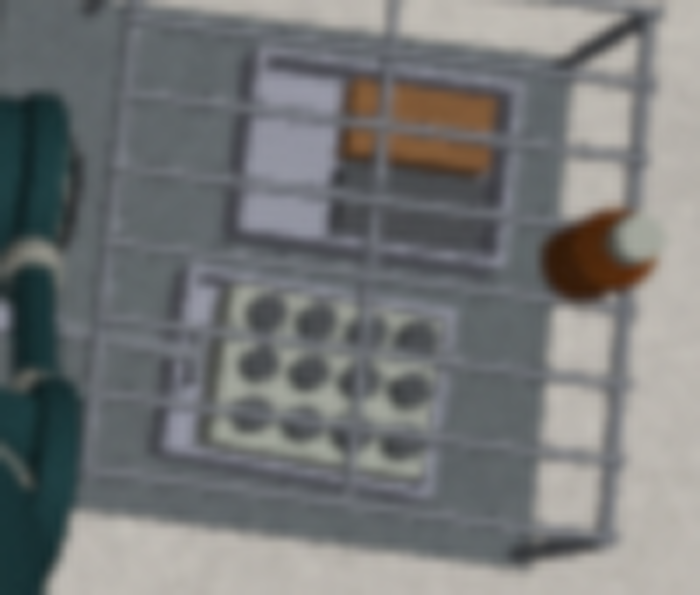

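View pics/s13.png

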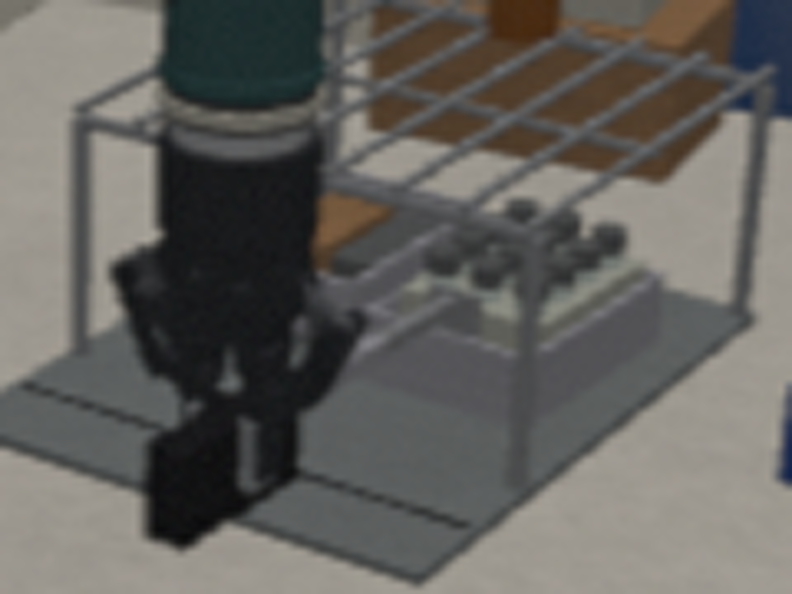

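```bash
cat > tr.py <<'E'
from h import *
xd=np.array([-.1466,-.9892]) ; yd=np.array([.9892,-.1466]); o=np.array([.52176,-.18553])
def rk(P): d=np.array(P[:2])-o; return np.round([d@xd,d@yd],4)
E
python3 - <<'E'
from tr import *
import pickle
s,t=pickle.load(open("c13.pkl","rb"))
tt=lambda x,y:((x+.5)/7-.5+370,(y+.5)/7-.5+160)
a,b=rk(onz(t,tt(190,266),.046)),rk(onz(t,tt(162,453),.046)); print(a,b,"mid",(a+b)/2,"skew",np.degrees(np.arctan2(a[0]-b[0],a[1]-b[1])))
a,b=rk(onz(t,tt(455,306),.046)),rk(onz(t,tt(432,496),.046)); print("back",a,b)
a=rk(onz(t,tt(250,47),.046));b=rk(onz(t,tt(230,235),.046));print("box",a,b)
print("tcp",rk(bot.read_state()["tool_pos"]))
E
```

```text
[ 0.0656 -0.0085] [ 0.0613 -0.1088] mid [ 0.06345 -0.05865] skew 2.4548462408346636
back [ 0.2052 -0.011 ] [ 0.2025 -0.1122]
box [0.085  0.1129] [0.0847 0.0108]
tcp [-0.1241 -0.0487]
```

Request:
{"method": "servo_tool", "body": {"plan": [[[0.2,0,0,0,0,0],[0.5,0,0,0,0,0],[0.9,0,0,0,0,0],[1.4,-0.1,0,0,0,0],[1.9,-0.1,0,0,0,0],[2.5,-0.1,0,0,0,0],[3.1,-0.1,0,0,0,0],[3.7,-0.2,0,0,0,0],[4.3,-0.2,0,0,0,0],[4.9,-0.2,0,0,0,0],[5.5,-0.25,0,0,0,0],[6.1,-0.3,0,0,0,0],[6.7,-0.3,0,0,0,0],[7.3,-0.3,0,0,0,0],[7.9,-0.35,0,0,0,0],[8.5,-0.4,0,0,0,0],[9,-0.4,0,0,0,0],[9.4,-0.4,0,0,0,0],[9.7,-0.45,0,0,0,0],[9.8,-0.45,0,0,0,0]]]}}

```text
time: 18.43
tool_pos: [0.5062, 0.0419, 0.0029]
tcp_rot: [-2.424, -1.996, 0.002]
wrist_force: [-0.3, -1.9, -3.8]
width: 0.27
```

```bash
python3 - <<'E'
from h import *
import pickle
st()
s=cam("side");t=cam("top");pickle.dump((s,t),open("c14.pkl","wb"))
crop(s,250,125,390,230,5.7,"pics/s14.png")
crop(t,340,150,450,245,7,"pics/t14.png")
E
```

```text
t 18.43 pos [0.5062 0.0419 0.0029] yaw_y -11.04 z [-0.002  0.001 -1.   ] F [-0.29 -1.95 -3.8 ] M [-0.35  0.04  0.05] w 23.1 q [0.03 0.15 2.12 0.   0.86 0.23]
```

View pics/t14.png

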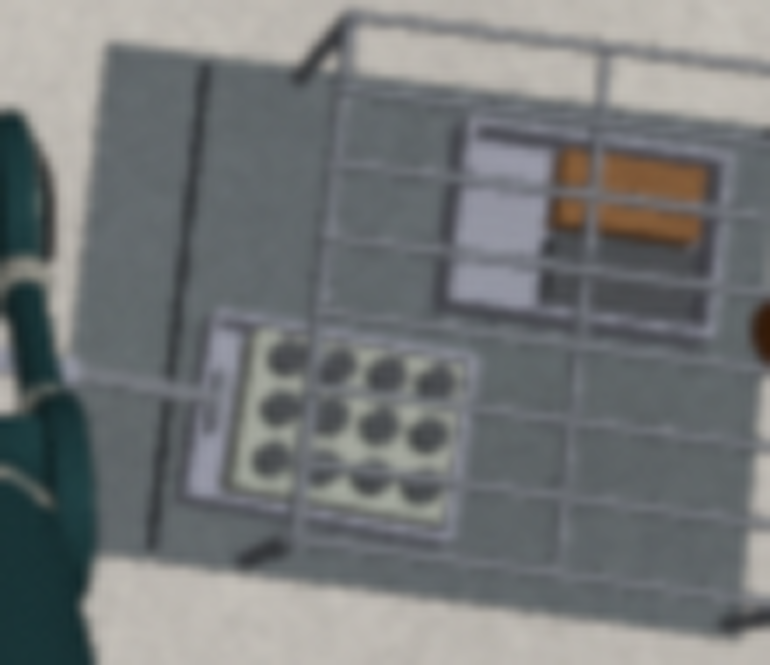

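View pics/s14.png

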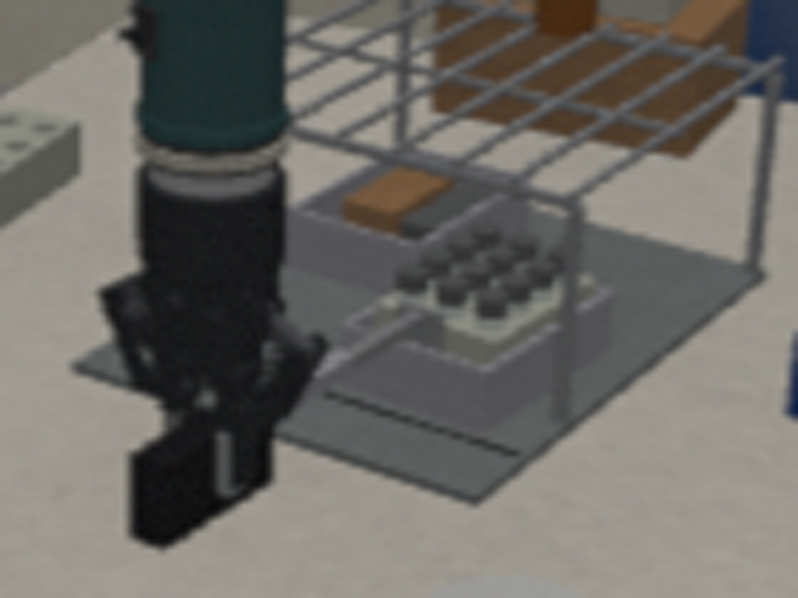

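```bash
python3 - <<'E'
from tr import *
import pickle
s,t=pickle.load(open("c14.pkl","rb"))
tt=lambda x,y:((x+.5)/7-.5+340,(y+.5)/7-.5+150)
ss=lambda x,y:((x+.5)/5.7-.5+250,(y+.5)/5.7-.5+125)
a,b=rk(onz(t,tt(213,311),.046)),rk(onz(t,tt(181,501),.046)); print(a,b,"mid",(a+b)/2)
print("bottom edge from side z.006", rk(onz(s,ss(340,370),.006)),rk(onz(s,ss(480,425),.006)), "top edge side",rk(onz(s,ss(345,320),.046)),rk(onz(s,ss(487,372),.046)))
print("mark",rk(onz(t,tt(207,63),.006)),rk(onz(t,tt(152,548),.006)),rk(onz(s,ss(325,395),.006)),rk(onz(s,ss(518,455),.006)))
print("tcp",rk(bot.read_state()["tool_pos"]))
E
```

```text
[-0.0332 -0.0085] [-0.0386 -0.1108] mid [-0.0359  -0.05965]
bottom edge from side z.006 [-0.015   0.0046] [-0.0271 -0.0983] top edge side [-0.0265 -0.0048] [-0.0366 -0.1059]
mark [-0.0457  0.1345] [-0.0453 -0.1333] [-0.0476 -0.006 ] [-0.0459 -0.1338]
tcp [-0.2227 -0.0486]
```

Request:
{"method": "servo_tool", "body": {"plan": [[[0.1,0,0,0,0,0],[0.3,0,0,0,0,0],[0.6,0,0,0,0,0],[0.85,-0.05,0,0,0,0],[1,-0.05,0,0,0,0],[1.05,-0.05,0,0,0,0],[1.05,-0.05,0,0,0,0]]]}}

```text
time: 19.12
tool_pos: [0.5079, 0.0526, 0.003]
tcp_rot: [-2.424, -1.995, 0.001]
wrist_force: [0.0, -1.1, -2.6]
width: 0.272
```

```bash
python3 - <<'E'
from h import *
import pickle
st()
s=cam("side");t=cam("top");pickle.dump((s,t),open("c15.pkl","wb"))
crop(s,290,165,360,215,11,"pics/s15.png")
crop(t,350,180,420,240,11,"pics/t15.png")
E
```

```text
t 19.12 pos [0.5079 0.0526 0.003 ] yaw_y -11.07 z [-0.002  0.001 -1.   ] F [ 0.01 -1.14 -2.64] M [-0.11  0.08 -0.08] w 23.2 q [0.05 0.16 2.12 0.   0.87 0.25]
```

View pics/t15.png

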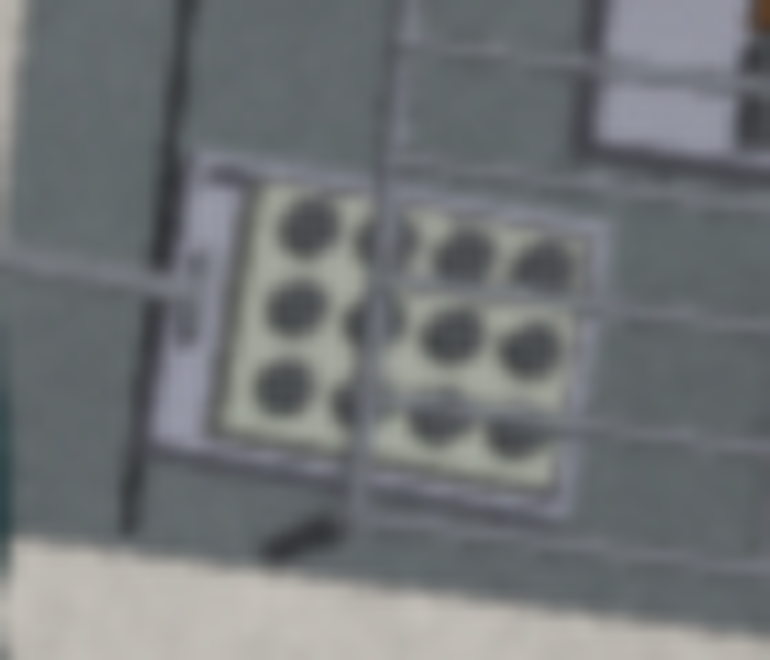

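View pics/s15.png

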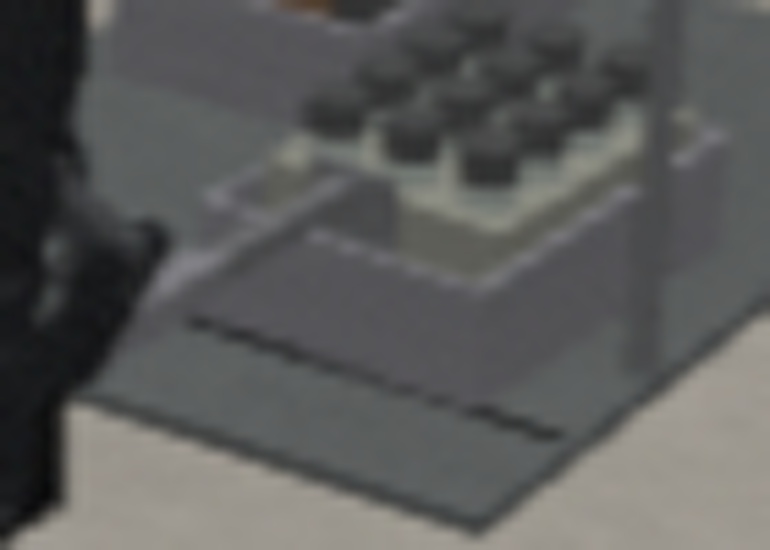

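```bash
python3 - <<'E'
from tr import *
import pickle
s,t=pickle.load(open("c15.pkl","rb"))
tt=lambda x,y:((x+.5)/11-.5+350,(y+.5)/11-.5+180)
ss=lambda x,y:((x+.5)/11-.5+290,(y+.5)/11-.5+165)
a,b=rk(onz(t,tt(193,150),.046)),rk(onz(t,tt(150,447),.046)); print("top",a,b,(a+b)/2)
a,b=rk(onz(s,ss(205,192),.046)),rk(onz(s,ss(482,290),.046)); print("side top edge",a,b,(a+b)/2)
print("side bottom FR",rk(onz(s,ss(480,402),.006)))
print("mark",rk(onz(t,tt(190,10),.006)),rk(onz(t,tt(128,525),.006)),rk(onz(s,ss(200,323),.006)),rk(onz(s,ss(555,435),.006)))
print("tcp",rk(bot.read_state()["tool_pos"])[0]+.1876)
E
```

```text
top [-0.0442 -0.0069] [-0.0472 -0.1084] [-0.0457  -0.05765]
side top edge [-0.0384 -0.0049] [-0.0462 -0.1054] [-0.0423  -0.05515]
side bottom FR [-0.0399 -0.1035]
mark [-0.0449  0.0488] [-0.0459 -0.1312] [-0.0456 -0.0091] [-0.0449 -0.1315]
tcp -0.04580000000000001
```

Request:
{"method": "servo_tool", "body": {"plan": [[[-0.2,0,0,0,0,0],[-0.45,0,0,0,0,0],[-0.6,0,0,0,0,0],[-0.65,0,0,0,0,0],[-0.65,0,-0.3,0,0,0],[-0.65,0,-0.9,0,0,0],[-0.65,0,-1.7,0,0,0],[-0.65,0,-2.6,0,0,0],[-0.65,0,-3.5,0,0,0],[-0.65,0,-4.3,0,0,0],[-0.65,0,-4.8,0,0,0],[-0.65,0,-5,0,0,0],[-0.65,0,-5,0,0,0]]]}}

```text
time: 20.3
tool_pos: [0.5075, 0.0461, 0.054]
tcp_rot: [-2.425, -1.996, -0.002]
wrist_force: [-0.0, 0.7, -3.3]
width: 0.273
```

```bash
python3 - <<'E'
from h import *
import pickle
st()
rel([.478,.205,.053],-11.1)
s=cam("side");t=cam("top");pickle.dump((s,t),open("c16.pkl","wb"))
crop(s,270,145,370,220,8,"pics/s16.png")
E
```

```text
t 20.3 pos [0.5075 0.0461 0.054 ] yaw_y -11.08 z [ 0.     0.002 -1.   ] F [-0.02  0.67 -3.26] M [ 0.12 -0.09  0.02] w 23.3 q [0.04 0.09 2.09 0.   0.97 0.23]
[0.478, 0.205, 0.053] -11.1 -> [15.02 -5.95  0.12] [-0.01 -0.09  0.02]
```

View pics/s16.png

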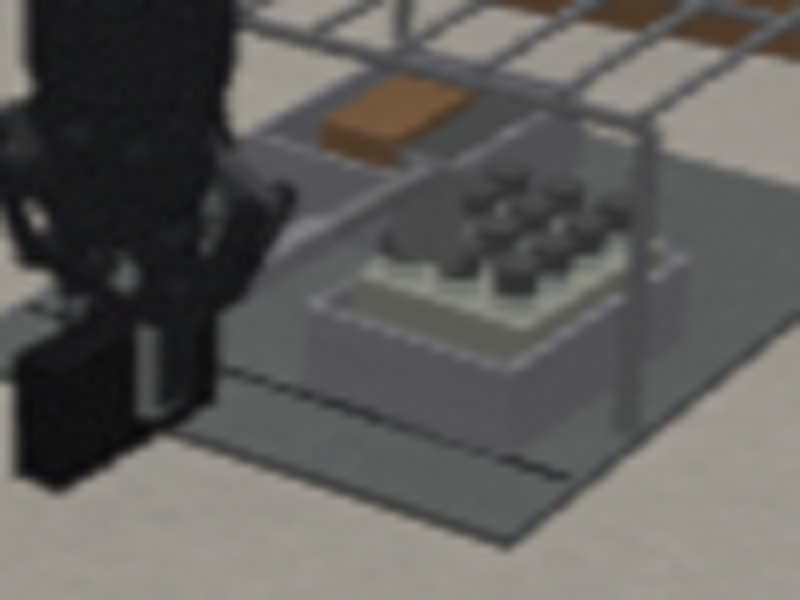

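Request:
{"method": "servo_tool", "body": {"plan": [[[0.5,0,0,0,0,0],[1.5,0,0,0,0,0],[3,0,0,0,0,0],[5,-0.7,0,0,0,0],[7,-1.8,0,0,0,0],[9,-3,0,0,0,0],[11,-4.2,0,0,0,0],[13,-5.3,0,0,0,0],[14.5,-5.9,0,0,0,0],[15,-5.9,0,0,0,0],[15,-5.9,1.5,0,0,0],[15,-5.9,3,0,0,0],[15,-5.9,4.5,0,0,0],[15,-5.9,5.8,0,0,0],[15,-5.9,6.4,0,0,0],[15,-5.9,6.6,0,0,0],[15,-5.9,6.6,0,0,0]]]}}

```text
time: 21.82
tool_pos: [0.477, 0.2046, -0.0134]
tcp_rot: [-2.424, -1.995, 0.003]
wrist_force: [-0.2, -0.1, -3.1]
width: 0.273
```

```bash
python3 - <<'E'
from h import *
st()
s=cam("side")
crop(s,190,150,350,270,5,"pics/s17.png")
E
```

```text
t 21.82 pos [ 0.477   0.2046 -0.0134] yaw_y -11.09 z [-0.003  0.001 -1.   ] F [-0.21 -0.13 -3.11] M [ 0.1   0.01 -0.02] w 23.3 q [0.36 0.2  2.11 0.   0.84 0.55]
```

View pics/s17.png

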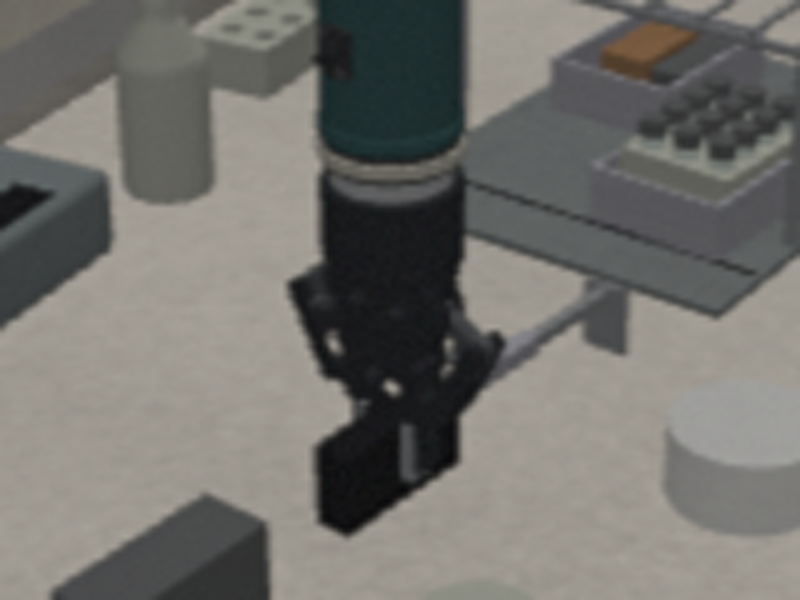

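Request:
{"method": "servo_tool", "body": {"plan": [[[0,0,0.3,0,0,0],[0,0,0.6,0,0,0],[0,0,0.8,0,0,0],[0,0,0.95,0,0,0],[0,0,0.95,0,0,0]]]}}

```text
time: 22.28
tool_pos: [0.4775, 0.2047, -0.0224]
tcp_rot: [-2.424, -1.995, 0.001]
wrist_force: [0.2, -0.3, -2.1]
width: 0.273
```

```bash
python3 - <<'E'
from h import *
st()
E
```

```text
t 22.28 pos [ 0.4775  0.2047 -0.0224] yaw_y -11.09 z [-0.002  0.001 -1.   ] F [ 0.16 -0.33 -2.08] M [ 0.01 -0.03  0.02] w 23.3 q [0.36 0.21 2.11 0.   0.82 0.55]
```

Request:
{"method": "servo_tool", "body": {"plan": [[[0,0,0.05,0,0,0],[0,0,0.1,0,0,0],[0,0,0.1,0,0,0]]]}}

```text
time: 22.53
tool_pos: [0.4777, 0.2048, -0.023]
tcp_rot: [-2.424, -1.995, 0.001]
wrist_force: [-0.2, 0.6, 0.8]
width: 0.272
```

Request:
{"method": "servo_tool", "body": {"plan": [[[0,0,0,0,0,0],[0,0,0,0,0,0],[0,0,0,0,0,0],[0,0,0,0,0,0],[0,0,0,0,0,0]]], "claw": 5.5}}

```text
time: 22.95
tool_pos: [0.4778, 0.2048, -0.0229]
tcp_rot: [-2.424, -1.995, 0.0]
wrist_force: [0.5, -0.3, 0.5]
width: 0.642
```

Request:
{"method": "servo_tool", "body": {"plan": [[[0,0,-1,0,0,0],[0,0,-3,0,0,0],[0,0,-6,0,0,0],[0,0,-9,0,0,0],[0,0,-12,0,0,0],[0,0,-14,0,0,0],[0,0,-14,0,0,0]]]}}

```text
time: 23.53
tool_pos: [0.4823, 0.2062, 0.1238]
tcp_rot: [2.424, 1.996, 0.016]
wrist_force: [0.4, 0.6, 0.8]
width: 0.643
```

```bash
python3 - <<'E'
from h import *
st()
s=cam("side");t=cam("top")
crop(s,190,120,390,270,4,"pics/s18.png")
crop(t,200,140,470,260,2.9,"pics/t18.png")
crop(s,200,185,300,260,8,"pics/s18b.png")
E
```

```text
t 23.53 pos [0.4823 0.2062 0.1238] yaw_y -11.09 z [ 0.009  0.005 -1.   ] F [0.39 0.64 0.8 ] M [ 0.04 -0.02  0.02] w 54.9 q [0.36 0.03 2.01 0.   1.1  0.55]
```

View pics/s18.png

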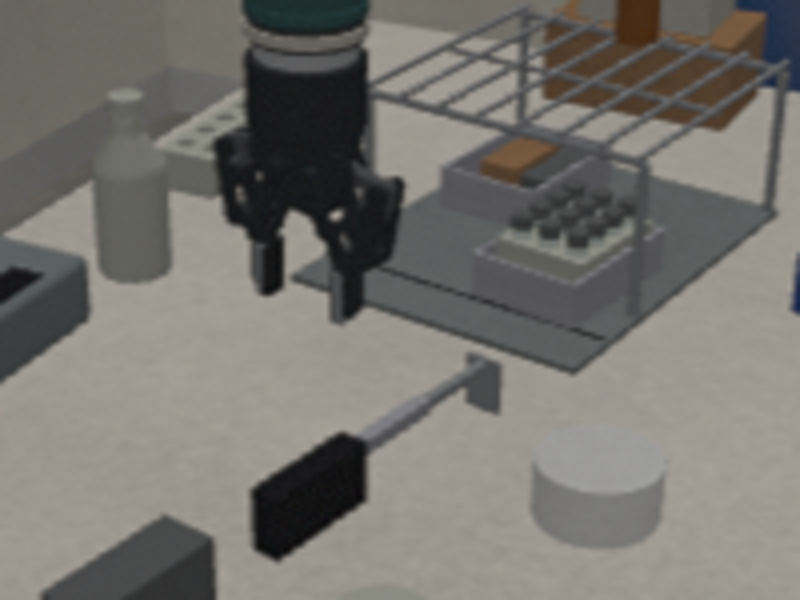

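View pics/t18.png

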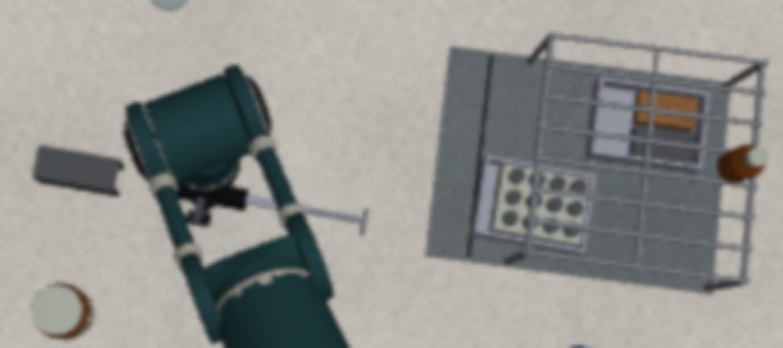

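View pics/s18b.png

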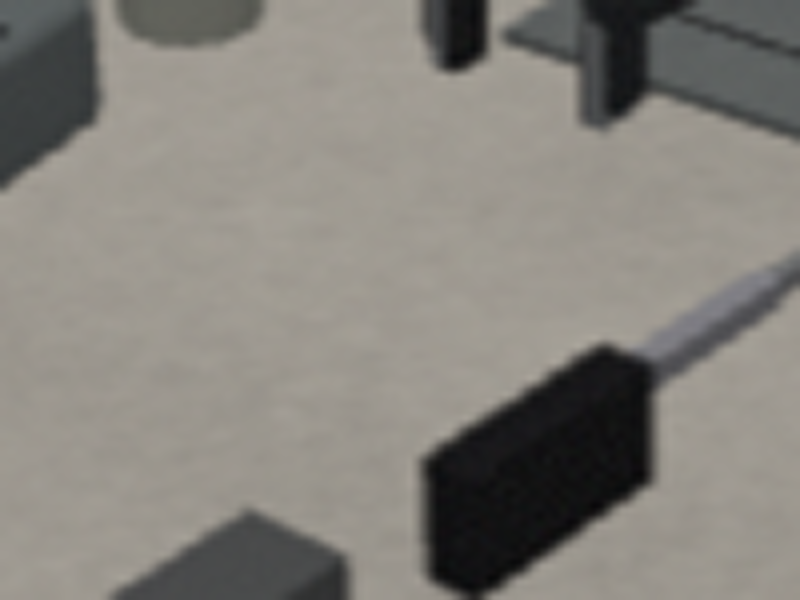

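```bash
python3 - <<'E'
from h import *
import pickle
st()
t=cam("top");s=cam("side");pickle.dump((s,t),open("c19.pkl","wb"))
crop(t,350,180,420,240,11,"pics/t19.png"); crop(s,290,165,360,215,11,"pics/s19.png")
E
```

```text
t 23.63 pos [0.479  0.205  0.1188] yaw_y -11.09 z [ 0.001  0.003 -1.   ] F [-0.64  0.26 -0.34] M [ 0.01 -0.01  0.03] w 55.2 q [0.36 0.03 2.01 0.   1.1  0.55]
```

View pics/t19.png

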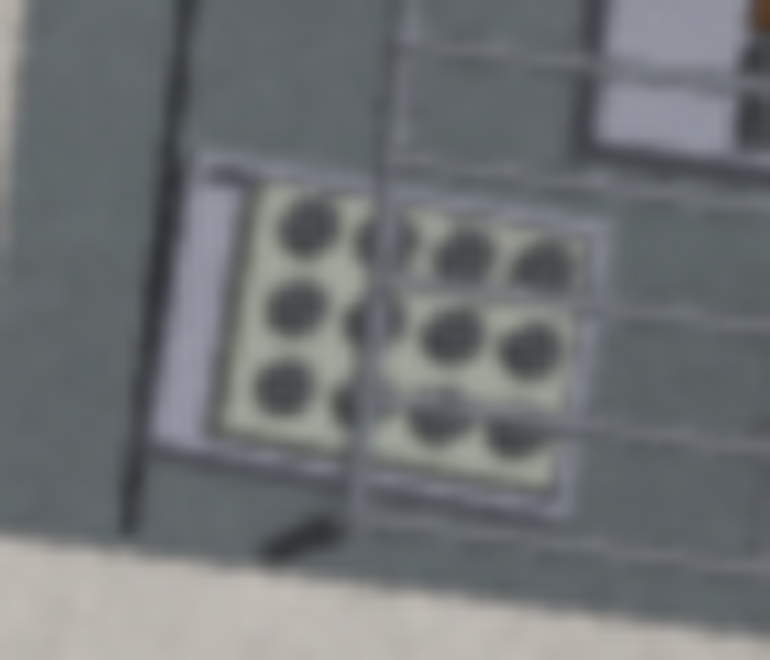

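View pics/s19.png

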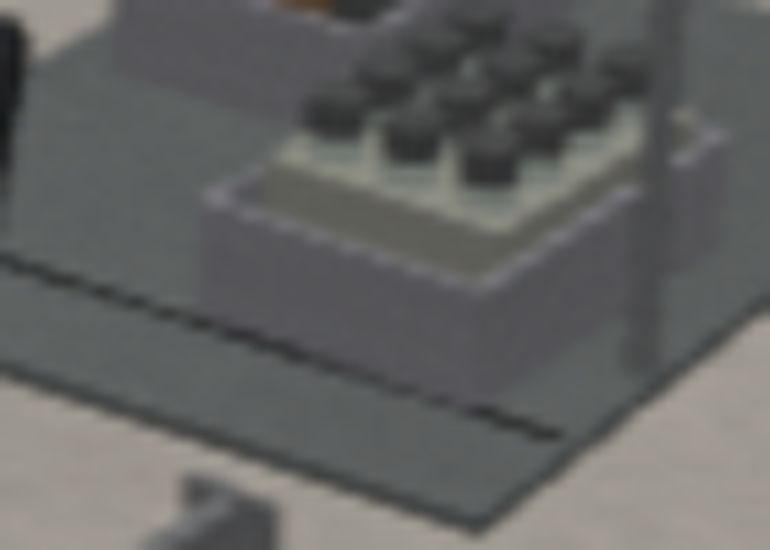

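```bash
python3 -c "
from workcell import finish_job
print(finish_job())"
```

```text
the job is handed in; nothing more can be done
None
```

The job is handed in at about 23.6 s of the 61 s allowed. `finish_job` gives no verdict, so what follows is from my own camera checks.

**What I did:** I pulled the puller out of its holder by the shaft, laid it on the bench and let go. I then took it by the handle, lowered the blade behind the vial tray's front wall and dragged the tray forward slowly. After that I unhooked the blade and set the puller down on the bench in front of its holder, and raised the open gripper clear of it.

**Last checks:**
- **Tray position:** the front was about 0 to 3 mm from the line, with the tray 2 to 4° from square. I measured this just before unhooking. The pictures afterwards show the tray flat and in the same place.
- **Puller:** it stands upright on its underside, clear of the tray, shelf and holder.
- **Box tray:** it looks unmoved in the pictures. I did not measure it again at the end.

**What disagreed:**
- **Finger length:** the real fingertips ended about 35 mm short of the reported TCP, seen in both the side and wrist views. My first grasp closed on nothing above the shaft, so I reached lower for all later grasps, with reported TCP heights slightly below zero.
- **Tray front:** the top and side cameras differed by about 3 mm on where it stands, within the 12 mm allowed.

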